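# Put the round stamp away in the covered tool carousel

### The job

Turn the clear cover of the tilted tool carousel by its wooden bar until the framed opening lies squarely over the one empty compartment. Then lower the clay stamp with the round foot through the opening, foot first, until you feel it touch the compartment's raised floor, without pressing hard, and let go of it only there: do not drop it in. Leave the square-footed stamp and the coffee cup standing where they are.

Things in the scene. Friction and masses are not known exactly. Their poses are not given: they have to be found in the camera images.
- grip_bar (a point): Wooden bar that turns the carousel's cover, 80 mm long, 16 mm wide. The point is on the turning axis, 17 mm below the bar's top and 27 mm above the aluminium hub disc (96 mm across) that it rises from. z: the turning axis, outwards, 28 degrees from vertical, leaning towards the robot. x: along the bar, towards the opening. The cover turns endlessly either way and stays where left (friction 0.12 N m).
- opening (a point): Centre of the only opening of the cover (clear disc, 248 mm across, 5 mm thick), in its top face, 84 mm from the turning axis; axes as grip_bar. The opening is a sector of 60 degrees (88 mm wide here), from 48 to 117 mm from the axis, with an aluminium frame 4 mm proud of the cover on its outer edge and both sides.
- bay_mouth (a point): The point in the plane of the cover's top face above the centre of the empty compartment, 84 mm from the turning axis: the opening's centre must come here. x: outwards from the axis; z: along it. The wooden drum has six equal compartments; five hold things that show through the clear cover, one is empty. The drum does not turn.
- bay_floor (a point): Lowest point of the empty compartment, on the drum's own floor under bay_mouth, 70 mm below it along the turning axis; axes as bay_mouth. An adjustable plywood false floor, square to that axis, lies 3 to 18 mm above this point (differs each time, not measured; it does not give way). The compartment reaches from 34 to 117 mm from the axis; walls 5 mm thick.
- round_stamp: The stamp to put away: turned light wood, 135 mm tall, round foot 44 mm across and 26 mm high, then narrowing to a straight round handle 25 mm across from 45 to 128 mm above the foot; about 0.11 kg. It stands upright on the table; origin: centre of its underside; z: up along the handle.
- square_stamp: A like stamp with a square foot, 42 x 42 x 28 mm; same handle and height. Stands upright on the table, stays there. Origin: centre of its underside; z: up.
- coffee_cup: Lidded paper cup, 104 mm tall, 78 mm across the lid, 0.28 kg, standing on the table. Origin: centre of its underside; z: up.
- drum: The drum with its compartments, their contents and the false floor: wood, 248 mm across, 69 mm deep. Origin: on the turning axis, centre of its underside; z: along the turning axis; x: towards the empty compartment. It is locked, leaning 28 degrees on a wooden stand on the table.
There are look-alikes about, which are no part of the job. What is shaped like the round_stamp but green or red is not meant.

How it is judged:
By the outcome, as a careful person would: the job done as asked, in the order asked, and still so for the second after the job is handed in, with the robot touching nothing.
It also fails if it takes over 67 s, if anything falls off the work surface, if the arm or the gripper's body presses on something with over 40 N, if the wrist force passes 120 N, or if a joint passes its speed limit or range.

### The arm

A 6-joint arm with a two-finger parallel gripper is mounted at the origin on the work surface. World frame = base frame: x ahead of the robot, y to its left, z up, the work surface at z = 0. Lengths are in m, angles in rad, forces in N, time in s.
With the tool pointing down it reaches from about 0.3 to 0.775 m from the base axis. Payload 14.6 kg.
Tool frame: the origin (TCP) lies midway between the tips of the shut fingers; the grasp point (between the pads) lies 19 mm behind it (ctrl.pinch_z is the distance from the TCP to the grasp point, in m); z points along the fingers, y is the line along which they close (so a half turn about z gives the same grasp; the last joint's range is limited). The gripper opens to 94 mm and grips with 3 to 60 N. Pads are 16 mm wide; open, the fingers measure 119 mm over their backs; the gripper's body (75 mm by 177 mm) begins 78 mm behind the grasp point.
Start: joints at [-0.067, 0.3, 1.521, -0, 1.321, -0.067], TCP at [0.55, -0, 0.205] pointing down, gripper open.
Joint ranges: [-3.03, 3.03], [-0.79, 2.21], [0.23, 2.52], [-1.04, 4.18], [0, 3.07], [-2.55, 2.55]. Speed limits (rad/s): [2.22, 2.22, 2.57, 3.14, 3.14, 3.14].

### API

Orientations are given as [roll, pitch, yaw] about the fixed x, y, z axes, in that order (R = Rz(yaw) Ry(pitch) Rx(roll)).
In Python, from station import ctrl gives the robot as it stands.
- The arm moves only by the tool jog_arm, never from a script. Its argument "motion" is a list of rows, each a list of 7 numbers: the shift along the tool's x, y, z in m, then the turn, a rotation vector about the tool's x, y, z in rad, then the opening, from -1 (shut) to 1 (fully open). In form: [[tx, ty, tz, rx, ry, rz, gripper], ...]. A call has 1 to 5 rows; each row shifts and turns the commanded pose from where the row before left it, along the tool's axes as they then stand; what a row does not reach is not made up. A row lasts 1/10 s, in which the tool goes at most 50 mm and 8.59 degrees, less where a joint would pass 70% of its speed; a pose out of reach is approached as far as the arm can. A call is refused whole if a number of a shift passes 0.05 or a number of a turn 0.15, either way. A call with a gripper value outside its range is refused whole. The fingers move at their own pace and stop on an object; "squeeze" is the grip in N (left out, the last holds). Time passes only in rows, so rows that do not move let the fingers close. It gives the time, the measured TCP pose, the force, the opening and the grip force at its end, in the units of the state.
- ctrl.get_obs(): the state, without advancing time (a new reading comes with each control period).
- ctrl.camera(name): name is "scene" or "side" or "wrist"; returns the picture (400x640x3 uint8, red, green, blue); there is no depth.
- ctrl.camera_model(name): a dict with "intrinsics" (3x3 intrinsics, pixels), "rvec" (rotation vector, rad) and "tvec" (3), from world to camera coordinates, as OpenCV has them. Camera axes: x right, y down, z forward; pixel columns grow to the right and rows downward; lengths in m; the calibration is good to about 2 mm. A picture is of the moment at which its call begins: read the wrist's pose just before it. camera_model takes no time and is no camera call; for the wrist camera it gives the pose at the moment of the call.
- ctrl.hand_in(): hands the job in; it is judged then, once.
The state is a dict: "time_s": time; "qpos": joint angles; "joint_vel": joint speeds; "tau": joint torques, N m; "ee_pos": TCP position; "eef_rot": TCP orientation; "force": force on the tool from outside, world axes, zero at the start; "moment": the same for the moment, N m; "grip_width": finger opening in m; "grip_force": force on a finger pad.
Only numpy, scipy, OpenCV 4.12 (cv2) and the standard library are available. Lean on these libraries where they do the work, as an engineer would, in place of code of your own. Each camera call takes 0.05 s, during which the arm holds its last target. There are 200 camera calls.

## Working session

There is one attempt and no reset: what is moved stays moved. The work goes in short steps, Python scripts to look and compute and a tool call to move; the robot and the scene stay as the last step left them, time stands still between calls to the robot, and variables do not carry over. Pictures are saved under pics/ and viewed, at most 10 in all, crops included, and the job is handed in when it is done.

Besides the shell and the picture viewer there is one more tool, called after "Call:" in YAML: its name, and indented under it one key for each argument. jog_arm: Moves the arm, as the interface text tells. Its arguments: {"type":"object","properties":{"motion":{"type":"array"},"squeeze":{"type":"number"}},"required":["motion"]}

```bash
mkdir -p pics; ls; cat > h.py <<'E'
import numpy as np, cv2
from scipy.spatial.transform import Rotation as R
from station import ctrl
def cam(n):
    m=ctrl.camera_model(n); return np.array(m["intrinsics"],float),np.array(m["rvec"],float).ravel(),np.array(m["tvec"],float).ravel()
def proj(P,c):
    return cv2.projectPoints(np.atleast_2d(np.array(P,float)),c[1],c[2],c[0],None)[0][:,0]
def ray(uv,c):
    r=R.from_rotvec(c[1]).as_matrix(); d=r.T@np.linalg.solve(c[0],[uv[0],uv[1],1]); return -r.T@c[2],d/np.linalg.norm(d)
def onplane(uv,c,p0,n=(0,0,1)):
    o,d=ray(uv,c); n=np.array(n); return o+d*(n@(np.array(p0)-o))/(n@d)
def tri(a,ca,b,cb):
    oa,da=ray(a,ca);ob,db=ray(b,cb); s=np.linalg.lstsq(np.c_[da,-db],ob-oa,rcond=None)[0]
    p,q=oa+s[0]*da,ob+s[1]*db; return (p+q)/2,np.linalg.norm(p-q)
E
python3 - <<'E'
from h import *
o=ctrl.get_obs(); print(o["time_s"],o["ee_pos"],o["eef_rot"],o["force"],o["grip_width"])
for n in("scene","side"):
    cv2.imwrite(f"pics/{n}0.png",cv2.resize(ctrl.camera(n)[:,:,::-1],(800,500),interpolation=cv2.INTER_CUBIC))
    c=cam(n); print(n,c, ray((320,200),c))
E
```

```text
pics
0.0 [5.49724943e-01 3.70291236e-06 2.04884979e-01] [-3.14042697e+00 -7.35029156e-05  1.57076856e+00] [-0.12044483 -0.23491914 -0.06030267] 0.09407919760617417
scene (array([[514.6693142 ,   0.        , 314.12373884],
       [  0.        , 514.6693142 , 202.8435246 ],
       [  0.        ,   0.        ,   1.        ]]), array([ 1.00055174,  2.40591699, -1.09441911]), array([ 0.44145344, -0.11948959,  1.57032764])) (array([1.2022799 , 0.58011053, 0.94503049]), array([-0.54211136, -0.52766351, -0.65397744]))
side (array([[511.99272624,   0.        , 311.21631844],
       [  0.        , 511.99272624, 199.38812072],
       [  0.        ,   0.        ,   1.        ]]), array([ 2.13914229, -0.2591635 ,  0.14768623]), array([-0.55913029,  0.12793181,  1.21240189])) (array([ 0.31023232, -1.04988931,  0.77485478]), array([ 0.22157888,  0.80583836, -0.54911504]))
```

View pics/scene0.png

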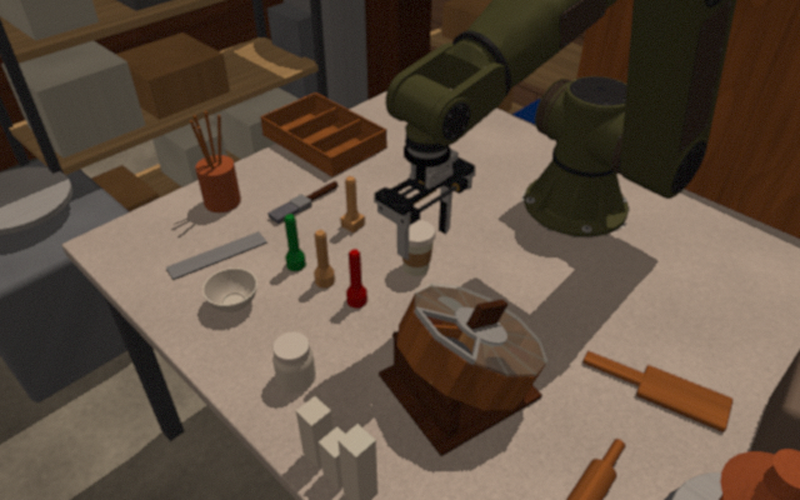

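View pics/side0.png

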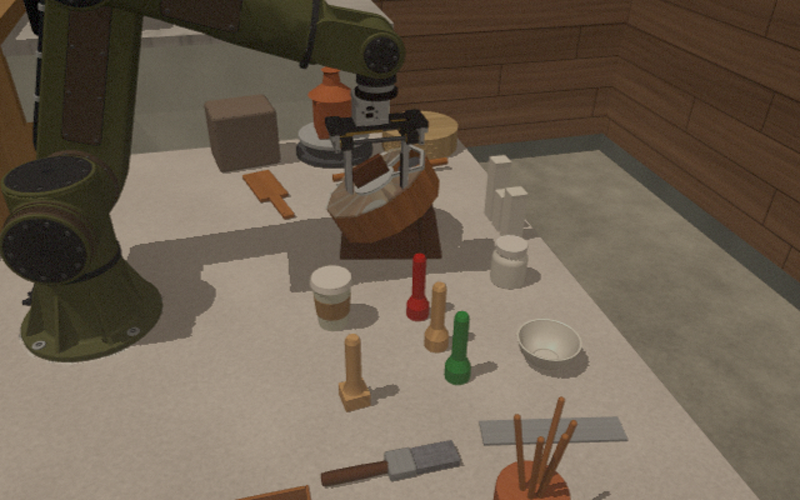

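The scene picture (800x500 view) shows four stamps. The tan round one is at (323,265), the green at (294,245), the red at (356,285) and the tan square-footed one at (351,210). The cup is at (418,245) and the carousel at (480,345). In the side view the tan round stamp is at (437,320). It is my choice by description, so I'll check it in a close crop.

```bash
python3 - <<'E'
from h import *
a=ctrl.camera("scene")[:,:,::-1].copy(); b=ctrl.camera("side")[:,:,::-1].copy()
np.save("a.npy",a);np.save("b.npy",b)
z=lambda im,x,y,w,h,s:cv2.resize(im[y:y+h,x:x+w],None,fx=s,fy=s,interpolation=cv2.INTER_CUBIC)
can=np.zeros((600,800,3),np.uint8)
p=z(a,310,220,130,100,4);can[:400,:520]=p
p=z(a,220,165,90,85,3);can[:255,525:795]=p
p=z(b,310,195,80,110,3);can[260:590,525:765]=p
p=z(b,255,110,110,50,4);can[400:600,:440]=p
cv2.imwrite("pics/c1.png",can)
ca,cb=cam("scene"),cam("side")
for n,im,roi in(("scene",a,(225,170,80,70)),("side",b,(260,220,110,115))):
    x,y,w,h=roi; hsv=cv2.cvtColor(im,cv2.COLOR_BGR2HSV)
    m=cv2.inRange(hsv,(8,75,70),(22,255,255)); mm=np.zeros_like(m); mm[y:y+h,x:x+w]=m[y:y+h,x:x+w]
    k,_,st,ce=cv2.connectedComponentsWithStats(mm)
    for i in range(1,k):
        if st[i,4]>60: print(n,st[i],ce[i].round(1))
for nm,u,v in(("rtop",(256.8,186),(351.4,227.5)),("rmid",(258,207),(349.5,253)),("rbot",(259,228),(348.5,279.5)),("sqtop",(280.5,143),(282,269)),("redtop",(283.5,201.5),(335.5,204.5)),("redbot",(285,244),(334,255)),("gtop",(233,172),(369,251)),("gbot",(236,215),(366,306)),("cuplid",(336,182),(265,221)),("bowl",(184,232),(440,273)),("jar",(233.5,273),(408.5,194))):
    print(nm,*[np.round(t,4) for t in tri(u,ca,v,cb)])
E
```

```text
scene [272 170  20  17 261] [281.5 176.8]
scene [251 183  17  48 551] [257.9 209.4]
side [339 225  21  58 789] [349.5 256.5]
side [260 237  21  20 276] [269.5 248.1]
side [ 271  267   26   63 1000] [282.7 301.7]
rtop [ 0.6046 -0.2246  0.1335] 0.0048
rmid [ 0.6051 -0.2252  0.0641] 0.0018
rbot [ 0.6063 -0.2275 -0.0114] 0.0006
sqtop [ 0.4369 -0.3206  0.1339] 0.0037
redtop [ 0.597  -0.1335  0.1336] 0.0033
redbot [ 0.5981 -0.135  -0.0122] 0.0022
gtop [ 0.6129 -0.3098  0.1356] 0.0062
gbot [ 0.6173 -0.3137 -0.013 ] 0.0025
cuplid [ 0.4342 -0.1173  0.1066] 0.0119
bowl [ 0.7823 -0.3077  0.0405] 0.0047
jar [ 0.8037 -0.0724  0.0925] 0.0043
```

View pics/c1.png

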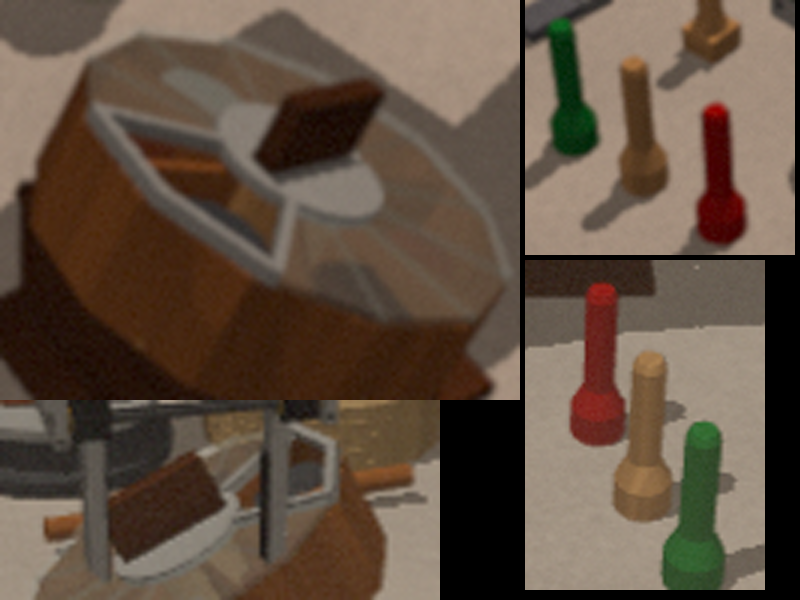

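The crop confirms the choice: the tan stamp with the round foot stands between green (one side) and red (the other). The opening now faces away from the robot. The wrist camera comes next, for the carousel.

```bash
python3 - <<'E'
from h import *
ca,cb=cam("scene"),cam("side"); cw=cam("wrist")
P,e=tri((386,259.5),ca,(298.5,147),cb); print("hub",P,e)
print("bar ends scene/side"); 
for u,v in(((380.5,246.5),(281,134)),((404,241),(304,123))): print(tri(u,ca,v,cb))
print(ray((320,200),cw),cw[0][0,0],proj([P],cw)); 
cv2.imwrite("pics/w0.png",ctrl.camera("wrist")[:,:,::-1])
E
```

```text
hub [0.57557341 0.1603831  0.13496226] 0.009535147506191098
bar ends scene/side
(array([0.54979627, 0.14956112, 0.1678143 ]), np.float64(0.043218287090943934))
(array([0.58302106, 0.18680806, 0.20258958]), np.float64(0.04214510478802075))
(array([0.54932894, 0.07842253, 0.38526041]), array([ 0.0150554 , -0.25282432, -0.96739506])) 351.35812478858765 [[356.49054643 -28.76451597]]
```

View pics/w0.png

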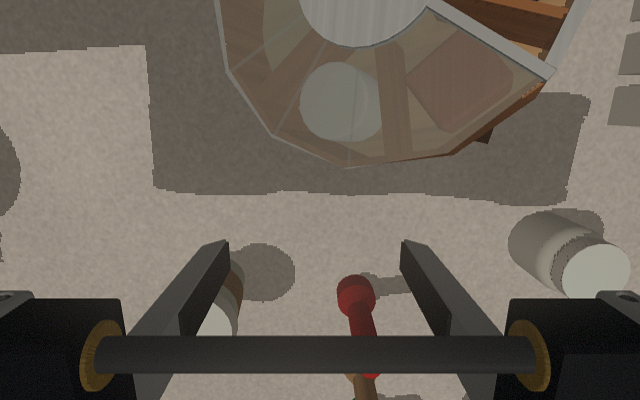

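The wrist view shows the carousel's near part at top (hub at (365,10), a filled compartment at (340,100), the frame edge at (490,40)). It needs a higher view centred on it.

Call:
jog_arm:
  motion:
    - [0.03,-0.01,-0.03,0,0,0,1]
    - [0.03,-0.01,-0.03,0,0,0,1]
    - [0.03,-0.01,-0.03,0,0,0,1]
    - [0.03,-0.01,-0.03,0,0,0,1]
    - [0.03,-0.01,-0.03,0,0,0,1]

```text
time_s: 0.75
ee_pos: [0.4992, 0.1511, 0.3567]
eef_rot: [3.142, -0.0, 1.571]
force: [0.1, 0.4, 0.4]
grip_width: 0.0942
grip_force: 0.0
```

```bash
python3 - <<'E'
from h import *
o=ctrl.get_obs(); print(o["time_s"],o["ee_pos"],abs(o["joint_vel"]).max())
cw=cam("wrist");im=ctrl.camera("wrist")[:,:,::-1].copy();cw2=cam("wrist");np.save("w1.npy",im)
print(cw[2]-cw2[2]); np.savez("w1c.npz",K=cw2[0],r=cw2[1],t=cw2[2])
cv2.imwrite("pics/w1.png",cv2.resize(im,(800,500),interpolation=cv2.INTER_CUBIC))
E
```

```text
0.75 [0.49922853 0.15107359 0.35673219] 0.6510751710663876
[ 0.00214685 -0.00270708 -0.00250322]
```

View pics/w1.png

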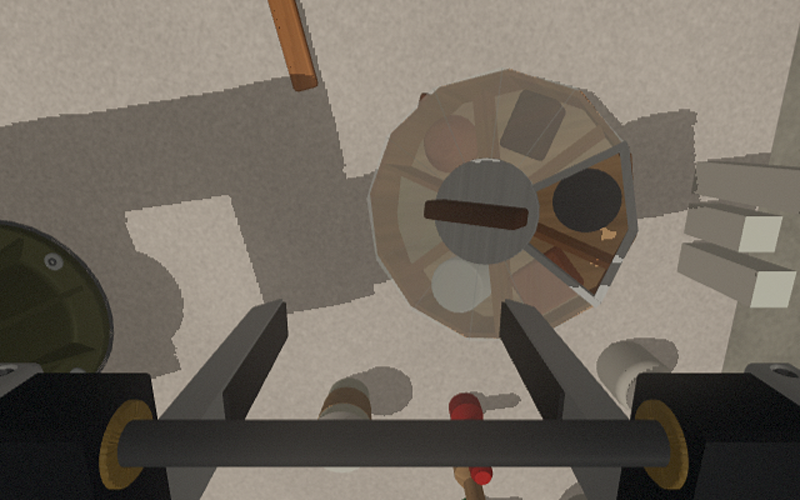

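The wrist view shows the opening's frame at right, from (540,190) to corners (627,147) and (600,300). The compartments hold round pink (450,142), a block (532,125), a black disc (587,200), a red thing (550,270) and a white cylinder (458,285). The one at the left, around (402,207), is empty. Next I'll enlarge a still picture to get precise points.

```bash
python3 - <<'E'
from h import *
cw=cam("wrist");im=ctrl.camera("wrist")[:,:,::-1].copy();np.save("w1.npy",im)
np.savez("w1c.npz",K=cw[0],r=cw[1],t=cw[2]);print(ctrl.get_obs()["joint_vel"].round(4))
c=im[48:278,285:525]; b=cv2.resize(c,None,fx=2.5,fy=2.5,interpolation=cv2.INTER_CUBIC)
b=cv2.convertScaleAbs(b,alpha=1.5)
cv2.imwrite("pics/w2.png",b)
# hub grey mask in wrist & scene
for n,I,roi in(("w",im,(330,110,120,110)),("s",np.load("a.npy"),(355,235,60,45))):
    x,y,w,h=roi;hsv=cv2.cvtColor(I,cv2.COLOR_BGR2HSV)
    print(n,hsv[185 if n=="w" else 264, 400 if n=="w" else 398],)
E
```

```text
[-0.0606  0.0349  0.0853 -0.0122 -0.0655 -0.0597]
w [ 11 136  47]
s [ 17  37 137]
```

View pics/w2.png

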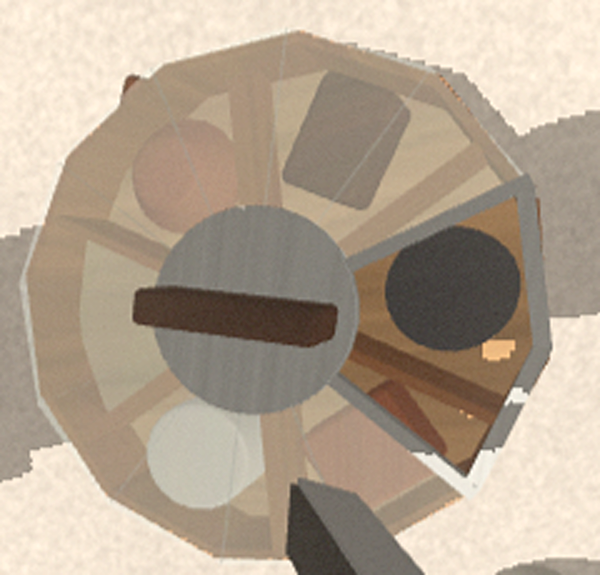

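```bash
cat > fit.py <<'E'
from h import *
from scipy.optimize import least_squares
w=np.load("w1c.npz"); cw=(w["K"],w["r"],w["t"]); ca,cb=cam("scene"),cam("side")
W=lambda p:(285+(p[0]+.5)/2.5-.5,48+(p[1]+.5)/2.5-.5)
S=lambda p:(310+(p[0]+.5)/4-.5,220+(p[1]+.5)/4-.5)
rimw=[W(p) for p in((298,31),(165,65),(70,157),(23,285),(45,403),(110,497),(220,557),(437,73),(525,165),(550,345))]
rims=[S(p) for p in((92,62),(143,36),(238,38),(335,67),(430,125),(480,185),(512,275),(472,320))]
hubw=[W(p) for p in((155,309),(165,265),(195,225),(256,205),(320,228),(350,268),(358,300),(345,362),(310,400),(256,413),(200,393),(165,350))]
hubs=[S(p) for p in((218,130),(235,108),(384,190),(345,217))]
def axes(phi):
    t=np.radians(28); n=np.array([np.sin(t)*np.cos(phi),np.sin(t)*np.sin(phi),np.cos(t)])
    e=np.cross([0,0,1],n); e/=np.linalg.norm(e); return n,np.cross(e,n)*1.0,e   # n, downhill/uphill dir, horizontal
def res(q,full=False):
    n=axes(q[3])[0]; P=q[:3]; r=[]
    for L,c,h,rad in((rimw,cw,0,.124),(rims,ca,0,.124),(hubw,cw,q[4],.048),(hubs,ca,q[4],.048)):
        for u in L: r.append(np.linalg.norm(onplane(u,c,P+h*n,n)-P-h*n)-rad)
    return np.array(r)*1e3
s=least_squares(res,[.576,.16,.135,np.pi+.27,.002],loss="soft_l1",bounds=([0,0,0,1,0],[1,1,1,6,.02]))
E
python3 - <<'E'
from fit import *
q=s.x; print(q.round(4),np.degrees(q[3]),np.degrees(np.arctan2(-q[1],-q[0])));print(res(q).round(1))
n,d,e=axes(q[3]); P=q[:3]; print("n",n,"d",d)
ang=lambda X:np.degrees(np.arctan2((X-P)@e,(X-P)@d))
for c,L,h in((cw,[W((531,178)),W((470,497))],.004),(ca,[S((92,110)),S((278,280))],.004)):
    for u in L: X=onplane(u,c,P+h*n,n); print("frame",ang(X),np.linalg.norm(X-P-h*n))
for u in((135,291),(337,306),(310,347),(135,320)): X=onplane(W(u),cw,P+(q[4]+.044)*n,n); print("bar",ang(X),np.linalg.norm(X-P-(q[4]+.044)*n))
print("side check",proj([P+q[4]*n],cb), "meas 298.5 147")
E
```

```text
[0.5802 0.1639 0.1448 2.9544 0.    ] 169.2773433364646 -164.22363473413486
[-4.4 -5.7 -6.9 -3.3 -3.8 -2.8 -2.4 -2.9 -1.2 -1.8 -4.2 -9.  -0.4 14.5
 17.2  3.8 -0.9  4.  -1.  -1.7 -1.2 -1.8 -1.5 -1.  -0.6  0.5  1.5  0.6
 -0.8 -1.3 -1.2 -1.7  2.   0.1]
n [-0.46127426  0.08734761  0.88294759] d [-0.86753071  0.16427695 -0.46947156]
frame -141.6550482770781 0.12254243115905392
frame 154.3805881028709 0.12311290226683361
frame 159.1921309383995 0.12680846847575553
frame -140.7546445418744 0.13814701126373546
bar -0.9700695230935517 0.039745003302624864
bar -161.46878125780347 0.04688376261857366
bar 175.11268698079547 0.03863370386340482
bar 17.3222395531139 0.0387155210295005
side check [[298.28470733 142.14239461]] meas 298.5 147
```

```bash
python3 - <<'E'
from fit import *
import fit
fs=rims
for lab,rs,hs in(("wrist only",[],[]),("wrist+hubs",[],hubs),("w+few scene",[rims[i] for i in(0,1,2,6,7)],hubs)):
  fit.rims,fit.hubs=rs,hs
  for h in (0,):
    s=least_squares(lambda q:res(np.r_[q,h]),[.576,.16,.135,np.pi+.27],loss="soft_l1")
    q=np.r_[s.x,h];n,d,e=axes(q[3]);P=q[:3]
    print(lab,q.round(4),np.degrees(q[3]),s.cost,"scene hub",proj([P],ca),"side",proj([P],cb));print(res(q).round(1))
    print([round(np.degrees(np.arctan2((onplane(u,cw,P,n)-P)@e,(onplane(u,cw,P,n)-P)@d)),1) for u in rimw])
    print("rim scene resid",[round(1e3*np.linalg.norm(onplane(u,ca,P,n)-P)-124,1) for u in fs])
E
```

```text
wrist only [0.5831 0.1611 0.1358 2.957  0.    ] 169.42092335141322 6.348451957110811 scene hub [[382.08173772 262.40985224]] side [[299.59334337 145.46890261]]
[-0.5 -1.3 -2.6  0.8 -0.5 -0.2 -0.5  0.4  1.4  0.   1.1  0.9  1.5  0.5
 -0.1 -0.3 -0.3  0.2  1.1  0.5 -0.1  0.2]
[np.float64(-85.4), np.float64(-56.0), np.float64(-25.6), np.float64(7.6), np.float64(37.4), np.float64(65.9), np.float64(96.2), np.float64(-114.4), np.float64(-138.3), np.float64(-172.5)]
rim scene resid [np.float64(-4.5), np.float64(0.6), np.float64(18.3), np.float64(36.2), np.float64(38.0), np.float64(20.6), np.float64(4.6), np.float64(-0.7)]
wrist+hubs [0.5814 0.1618 0.1419 3.0379 0.    ] 174.05809991963307 23.60937711386107 scene hub [[383.10230032 260.18944774]] side [[298.90192202 143.40567113]]
[-2.7 -4.2 -5.5 -1.3 -1.3 -0.4 -0.8 -1.2  0.  -1.5  0.1 -0.2  0.5  0.1
 -0.  -0.3 -0.4 -0.4  0.3 -0.3 -0.9 -0.7 -4.7  2.6  5.1 -0.1]
[np.float64(-90.3), np.float64(-60.9), np.float64(-30.2), np.float64(3.4), np.float64(33.2), np.float64(61.5), np.float64(91.7), np.float64(-118.8), np.float64(-142.5), np.float64(-176.3)]
rim scene resid [np.float64(-5.3), np.float64(-1.1), np.float64(15.2), np.float64(29.6), np.float64(26.3), np.float64(7.6), np.float64(0.5), np.float64(7.6)]
w+few scene [0.5812 0.1628 0.142  2.9338 0.    ] 168.09562190452033 44.31101276624045 scene hub [[383.55128912 260.36759303]] side [[298.74203396 143.21747632]]
[-2.7 -3.7 -5.1 -2.  -3.2 -2.7 -2.5 -1.6 -0.3 -1.3 -4.8 -7.8  2.9  1.2
  1.5 -0.3 -0.7 -0.1 -0.8 -1.  -0.8 -0.5  0.2  1.1  0.3 -0.8 -1.  -3.1
  0.1  5.6 -3.6]
[np.float64(-84.4), np.float64(-54.9), np.float64(-24.3), np.float64(9.1), np.float64(39.0), np.float64(67.6), np.float64(97.9), np.float64(-113.5), np.float64(-137.5), np.float64(-171.6)]
rim scene resid [np.float64(-4.8), np.float64(-7.8), np.float64(2.9), np.float64(19.4), np.float64(23.3), np.float64(9.8), np.float64(1.2), np.float64(1.5)]
```

```bash
cat >> h.py <<'E'
def plan(pt,Rt,rows=None,g=1,vmax=.03,wmax=.12):
    o=ctrl.get_obs(); p=np.array(o["ee_pos"]); r=R.from_euler("xyz",o["eef_rot"]); pt=np.array(pt)
    rv=(r.inv()*R.from_matrix(Rt)).as_rotvec()
    n=rows or int(max(1,np.ceil(np.linalg.norm(pt-p)/vmax),np.ceil(np.linalg.norm(rv)/wmax)))
    L=[]
    for i in range(n):
        ri=r*R.from_rotvec(rv*i/n); L.append([*np.round(ri.inv().apply((pt-p)/n),4),*np.round(rv/n,3),g])
    print("t",o["time_s"],"d",np.round(pt-p,4),"rv",rv.round(3),"n",n)
    for i in range(0,n,5): print([[float(x) for x in l] for l in L[i:i+5]])
def frame(n,x):
    n=np.array(n)/np.linalg.norm(n); x=np.array(x)-n*(n@np.array(x)); x/=np.linalg.norm(x); return np.c_[x,np.cross(-n,x),-n]
E
python3 - <<'E'
from h import *
from fit import *
P=np.array([.5831,.1611,.1358]);n,d,e=axes(2.957)
A=[]
for u in((531,178),(470,497)):
    X=onplane(W(u),cw,P+.004*n,n)-P; A.append(np.degrees(np.arctan2(X@e,X@d))%360); print(A[-1],np.linalg.norm(X))
th=np.radians(np.mean(A)); b=np.cos(th)*d+np.sin(th)*e; print(np.degrees(th),b)
print(ctrl.get_obs()["qpos"])
plan(P+.2*n,frame(n,b))
E
```

```text
218.92067545520703 0.12520233068308995
154.38915953571555 0.1246277292587441
186.6549174954613 [ 0.8833702  -0.04704925  0.46630833]
[2.26437507e-01 1.66279729e-01 1.33422062e+00 4.98875394e-04
 1.63477996e+00 2.23295520e-01]
t 0.85 d [-0.0088  0.0255 -0.0472] rv [-0.438  0.318  1.606] n 15
[[0.0017, -0.0006, 0.0031, -0.029, 0.021, 0.107, 1.0], [0.0016, -0.0009, 0.0032, -0.029, 0.021, 0.107, 1.0], [0.0014, -0.0011, 0.0032, -0.029, 0.021, 0.107, 1.0], [0.0012, -0.0013, 0.0031, -0.029, 0.021, 0.107, 1.0], [0.001, -0.0016, 0.0031, -0.029, 0.021, 0.107, 1.0]]
[[0.0007, -0.0017, 0.0031, -0.029, 0.021, 0.107, 1.0], [0.0005, -0.0019, 0.0031, -0.029, 0.021, 0.107, 1.0], [0.0002, -0.002, 0.003, -0.029, 0.021, 0.107, 1.0], [-0.0001, -0.0021, 0.0029, -0.029, 0.021, 0.107, 1.0], [-0.0004, -0.0022, 0.0029, -0.029, 0.021, 0.107, 1.0]]
[[-0.0007, -0.0022, 0.0028, -0.029, 0.021, 0.107, 1.0], [-0.001, -0.0022, 0.0027, -0.029, 0.021, 0.107, 1.0], [-0.0013, -0.0021, 0.0026, -0.029, 0.021, 0.107, 1.0], [-0.0015, -0.0021, 0.0025, -0.029, 0.021, 0.107, 1.0], [-0.0018, -0.002, 0.0025, -0.029, 0.021, 0.107, 1.0]]
```

Call:
jog_arm:
  motion:
    - [0.002,-0.001,0.003,-0.029,0.021,0.107,1]
    - [0.002,-0.001,0.003,-0.029,0.021,0.107,1]
    - [0.001,-0.001,0.003,-0.029,0.021,0.107,1]
    - [0.001,-0.001,0.003,-0.029,0.021,0.107,1]
    - [0.001,-0.002,0.003,-0.029,0.021,0.107,1]

```text
time_s: 1.35
ee_pos: [0.4964, 0.1582, 0.3395]
eef_rot: [3.03, -0.138, 1.037]
force: [0.5, -0.0, -0.9]
grip_width: 0.0937
grip_force: 0.0
```

Call:
jog_arm:
  motion:
    - [0.001,-0.002,0.003,-0.029,0.021,0.107,1]
    - [0,-0.002,0.003,-0.029,0.021,0.107,1]
    - [0,-0.002,0.003,-0.029,0.021,0.107,1]
    - [0,-0.002,0.003,-0.029,0.021,0.107,1]
    - [0,-0.002,0.003,-0.029,0.021,0.107,1]

```text
time_s: 1.85
ee_pos: [0.4933, 0.1667, 0.3239]
eef_rot: [3.003, -0.313, 0.507]
force: [0.1, 0.2, 0.0]
grip_width: 0.094
grip_force: 0.0
```

Call:
jog_arm:
  motion:
    - [-0.001,-0.002,0.003,-0.029,0.021,0.107,1]
    - [-0.001,-0.002,0.003,-0.029,0.021,0.107,1]
    - [-0.001,-0.002,0.003,-0.029,0.021,0.107,1]
    - [-0.002,-0.002,0.002,-0.029,0.021,0.107,1]
    - [-0.002,-0.002,0.002,-0.029,0.021,0.107,1]

```text
time_s: 2.35
ee_pos: [0.4896, 0.1746, 0.3081]
eef_rot: [3.078, -0.476, -0.058]
force: [-0.2, -0.8, 0.0]
grip_width: 0.0939
grip_force: 0.0
```

Call:
jog_arm:
  motion:
    - [0,0,0,0,0,0,1]
    - [0,0,0,0,0,0,1]
    - [0,0,0,0,0,0,1]

```text
time_s: 2.65
ee_pos: [0.4899, 0.1748, 0.309]
eef_rot: [3.076, -0.475, -0.051]
force: [0.6, -0.1, 0.1]
grip_width: 0.0938
grip_force: 0.0
```

```bash
python3 - <<'E'
from h import *
o=ctrl.get_obs();print(o["qpos"].round(3),o["joint_vel"].round(4))
cw=cam("wrist");im=ctrl.camera("wrist")[:,:,::-1].copy();np.save("w2.npy",im)
np.savez("w2c.npz",K=cw[0],r=cw[1],t=cw[2])
print(proj([[.5831,.1611,.1358]],cw))
cv2.imwrite("pics/w3.png",cv2.convertScaleAbs(cv2.resize(im,(800,500),interpolation=cv2.INTER_CUBIC),alpha=1.5))
E
```

```text
[ 0.408 -0.054  1.748 -0.303  1.062  2.142] [ 0.0009 -0.001  -0.0023 -0.0034  0.0006  0.0194]
[[310.99187487 178.20500199]]
```

View pics/w3.png

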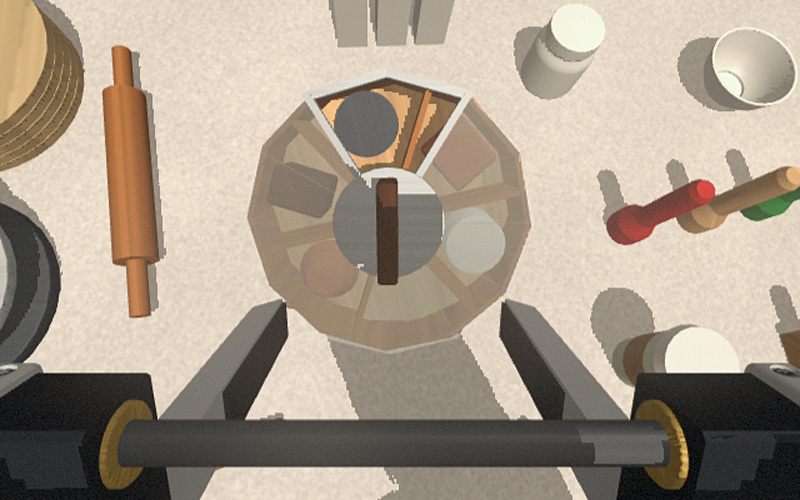

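The axis view is nearly square on: hub at (387,222), frame corners (307,95) and (470,95), and the empty bay at the bottom around (395,325), slightly right. I'll enlarge the walls for the bay's direction and refit the axis using both wrist views.

```bash
python3 - <<'E'
from h import *
im=np.load("w2.npy");c=im[50:288,195:430]
b=cv2.resize(c,None,fx=2.5,fy=2.5,interpolation=cv2.INTER_CUBIC)
l=cv2.cvtColor(b,cv2.COLOR_BGR2LAB);l[:,:,0]=cv2.createCLAHE(3,(6,6)).apply(l[:,:,0]);cv2.imwrite("pics/w4.png",cv2.cvtColor(l,cv2.COLOR_LAB2BGR))
E
```

```text
(no output)
```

View pics/w4.png

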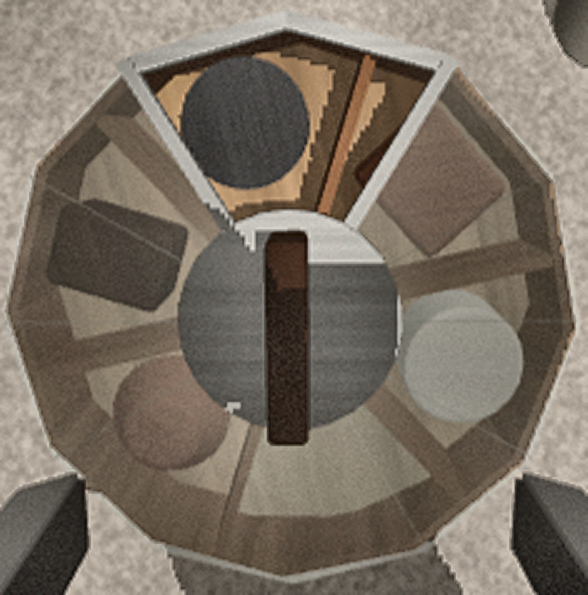

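```bash
cat > fit2.py <<'E'
from h import *
import fit
from fit import axes,least_squares,W
w=np.load("w2c.npz"); c2=(w["K"],w["r"],w["t"]); c1=fit.cw
V=lambda p:(195+(p[0]+.5)/2.5-.5,50+(p[1]+.5)/2.5-.5)
G=[(fit.rimw,c1,0,.124),(fit.hubw,c1,0,.048),([V(p) for p in((38,170),(8,312),(290,580),(430,545),(522,465),(572,325),(552,185))],c2,0,.124),
 ([V(p) for p in((178,320),(400,320),(228,228),(345,226),(230,412),(345,414))],c2,0,.048)]
def res(q):
    n=axes(q[3])[0];P=q[:3];return np.array([np.linalg.norm(onplane(u,c,P+h*n,n)-P-h*n)-r for L,c,h,r in G for u in L])*1e3
s=least_squares(res,[.583,.161,.136,2.957],loss="soft_l1");q=s.x;P=q[:3];n,d,e=axes(q[3])
ang=lambda X:np.degrees(np.arctan2((X-P)@e,(X-P)@d))%360
at=lambda a:np.cos(np.radians(a))*d+np.sin(np.radians(a))*e
E
python3 - <<'E'
from fit2 import *
print(q.round(4),np.degrees(q[3]));print(res(q).round(1))
on=lambda p,h:onplane(V(p),c2,P+h*n,n)
A=[ang(on(p,.004)) for p in((122,65),(455,62))]; print("frame",A,np.mean(A))
for p in((287,232),(288,445)): X=on(p,.044); print("bar",ang(X),np.linalg.norm(X-P-.044*n))
for a,b in(((367,60),(332,213)),((255,425),(226,543)),((540,250),(398,283)),((110,125),(215,220))):
    X,Y=on(a,-.006),on(b,-.006); print("wall",ang(X),ang(Y),np.linalg.norm(X-P+.006*n),np.linalg.norm(Y-P+.006*n))
E
```

```text
[0.5829 0.1615 0.1352 2.9163] 167.09308178033066
[-0.3 -1.1 -2.6  0.3 -1.3 -1.  -0.8  0.5  1.7  0.5  0.8  0.5  1.   0.1
 -0.3 -0.2 -0.   0.8  1.7  0.9 -0.1 -0.1 -0.6 -0.5  1.   0.8  0.6 -1.1
  0.2  0.9  0.1  0.3 -0.3  1.3  0.7]
frame [np.float64(221.1565624938352), np.float64(156.91006065469315)] 189.0333115742642
bar 188.44459306655966 0.04343767305841849
bar 9.277020926976162 0.04123320148027295
wall 172.41056841321628 167.52427790067028 0.11264379058448083 0.04987199875594813
wall 350.5403231727457 352.9011751229591 0.051966292742873725 0.11313475877526218
wall 114.73988509969489 117.91101740067604 0.1124164166609293 0.05003713134420696
wall 231.13601943028624 225.37378610811228 0.11175834190016039 0.054091531093280895
```

The crop shows the walls clearly: one through the opening from (367,60) to (332,213), the opposite one at (255,425)-(226,543), and an empty bay between that and the wall at (375,400)-(450,480). Frame corners and bar agree, with the opening at 189.0°. The walls put the bay at 22.5°, so the turn is +193.5° about the axis, which suits joint 6.

```bash
python3 - <<'E'
from fit2 import *
np.savez("ax.npz",P=P,n=n,d=d,e=e)
plan(P+.009*n,frame(n,at(189.0)),rows=10)
E
```

```text
t 2.7 d [ 0.0889 -0.0123 -0.1659] rv [-0.016  0.007 -0.003] n 10
[[0.0004, -0.0005, 0.0189, -0.002, 0.001, -0.0, 1.0], [0.0003, -0.0005, 0.0189, -0.002, 0.001, -0.0, 1.0], [0.0003, -0.0005, 0.0189, -0.002, 0.001, -0.0, 1.0], [0.0003, -0.0005, 0.0189, -0.002, 0.001, -0.0, 1.0], [0.0003, -0.0006, 0.0189, -0.002, 0.001, -0.0, 1.0]]
[[0.0003, -0.0006, 0.0189, -0.002, 0.001, -0.0, 1.0], [0.0003, -0.0006, 0.0188, -0.002, 0.001, -0.0, 1.0], [0.0003, -0.0007, 0.0188, -0.002, 0.001, -0.0, 1.0], [0.0002, -0.0007, 0.0188, -0.002, 0.001, -0.0, 1.0], [0.0002, -0.0007, 0.0188, -0.002, 0.001, -0.0, 1.0]]
```

Call:
jog_arm:
  motion:
    - [0.0003,-0.0005,0.019,-0.002,0.001,0,1]
    - [0.0003,-0.0005,0.019,-0.002,0.001,0,1]
    - [0.0003,-0.0005,0.019,-0.002,0.001,0,1]
    - [0.0003,-0.0005,0.019,-0.002,0.001,0,1]
    - [0.0003,-0.0005,0.019,-0.002,0.001,0,1]

```text
time_s: 3.2
ee_pos: [0.5349, 0.1683, 0.2248]
eef_rot: [3.067, -0.481, -0.052]
force: [0.3, 0.5, -0.1]
grip_width: 0.0942
grip_force: 0.0
```

Call:
jog_arm:
  motion:
    - [0.0003,-0.0006,0.019,-0.002,0.001,0,1]
    - [0.0003,-0.0006,0.019,-0.002,0.001,0,1]
    - [0.0003,-0.0007,0.019,-0.002,0.001,0,1]
    - [0.0003,-0.0007,0.017,-0.002,0.001,0,1]
    - [0,0,0,0,0,0,1]

```text
time_s: 3.7
ee_pos: [0.5695, 0.1629, 0.1583]
eef_rot: [3.057, -0.482, -0.052]
force: [0.6, -0.3, 0.4]
grip_width: 0.0941
grip_force: 0.0
```

```bash
python3 - <<'E'
from fit2 import *
print(ctrl.get_obs()["force"])
plan(P+.009*n,frame(n,at(189.0)),rows=1)
im=ctrl.camera("wrist")[:,:,::-1];cv2.imwrite("pics/w5.png",im)
E
```

```text
[ 0.59443161 -0.26861318  0.38284962]
t 3.7 d [ 0.0093 -0.0005 -0.0152] rv [ 0.003  0.001 -0.003] n 1
[[0.0012, -0.0015, 0.0177, 0.003, 0.001, -0.003, 1.0]]
```

View pics/w5.png

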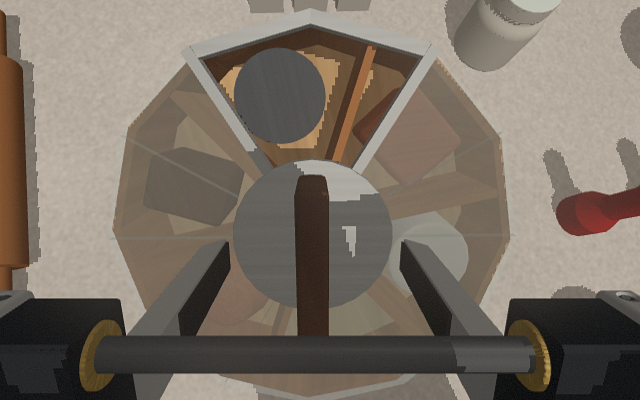

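The bar (312,240) lies centred between the open fingers (230 and 400) and along the tool's x. I'll go down the last 17 mm and close.

Call:
jog_arm:
  motion:
    - [0.0006,-0.0007,0.009,0.002,0,-0.002,1]
    - [0.0006,-0.0007,0.008,0.001,0,-0.001,1]
    - [0,0,0,0,0,0,1]

```text
time_s: 4.05
ee_pos: [0.5786, 0.1631, 0.1451]
eef_rot: [3.06, -0.484, -0.049]
force: [-1.2, 0.2, 0.7]
grip_width: 0.0939
grip_force: 0.0
```

Call:
jog_arm:
  motion:
    - [0,0,0,0,0,0,-1]
    - [0,0,0,0,0,0,-1]
    - [0,0,0,0,0,0,-1]
    - [0,0,0,0,0,0,-1]
    - [0,0,0,0,0,0,-1]
  squeeze: 15

```text
time_s: 4.55
ee_pos: [0.5786, 0.1634, 0.146]
eef_rot: [3.06, -0.485, -0.049]
force: [0.7, -0.0, 0.0]
grip_width: 0.0576
grip_force: 0.0
```

```bash
python3 - <<'E'
from fit2 import *
o=ctrl.get_obs();print(o["force"],o["moment"],o["grip_width"],o["grip_force"],o["qpos"].round(3))
plan(P+.009*n,frame(n,at(189.0)),rows=1)
E
```

```text
[ 0.68218657 -0.00904712  0.04335392] [0.15959595 0.28295732 0.02193727] 0.0576276423899655 0.0 [ 0.325  0.274  1.782 -0.392  0.696  2.218]
t 4.55 d [ 0.0002 -0.0009 -0.0028] rv [-0.001 -0.002 -0.001] n 1
[[-0.0011, 0.0007, 0.0027, -0.001, -0.002, -0.001, 1.0]]
```

Call:
jog_arm:
  motion:
    - [-0.001,0.0005,0.001,0,0,0,-1]
    - [0,0,0,0,0,0,-1]
    - [0,0,0,0,0,0,-1]
    - [0,0,0,0,0,0,-1]
    - [0,0,0,0,0,0,-1]

```text
time_s: 5.05
ee_pos: [0.5781, 0.1628, 0.1445]
eef_rot: [3.06, -0.485, -0.049]
force: [-0.5, -0.6, -0.0]
grip_width: 0.0172
grip_force: 0.0
```

Call:
jog_arm:
  motion:
    - [0,0,0,0,0,0,-1]
    - [0,0,0,0,0,0,-1]
    - [0,0,0,0,0,0,-1]

```text
time_s: 5.35
ee_pos: [0.5781, 0.1625, 0.1445]
eef_rot: [3.06, -0.484, -0.049]
force: [-1.2, -3.6, 1.1]
grip_width: 0.016
grip_force: 15.0
```

Call:
jog_arm:
  motion:
    - [0,0,0,0,0,-0.06,-1]
    - [0,0,0,0,0,-0.13,-1]
    - [0,0,0,0,0,-0.13,-1]
    - [0,0,0,0,0,-0.13,-1]
    - [0,0,0,0,0,-0.13,-1]

```text
time_s: 5.85
ee_pos: [0.5782, 0.1619, 0.1447]
eef_rot: [2.796, -0.356, 0.578]
force: [-0.2, -10.7, 2.6]
grip_width: 0.0163
grip_force: 15.0
```

Call:
jog_arm:
  motion:
    - [0,0,0,0,0,-0.13,-1]
    - [0,0,0,0,0,-0.13,-1]
    - [0,0,0,0,0,-0.13,-1]
    - [0,0,0,0,0,-0.13,-1]
    - [0,0,0,0,0,-0.13,-1]

```text
time_s: 6.35
ee_pos: [0.5787, 0.1615, 0.145]
eef_rot: [2.656, -0.085, 1.186]
force: [5.5, -12.8, 2.6]
grip_width: 0.0158
grip_force: 15.0
```

```bash
python3 - <<'E'
from fit2 import *
o=ctrl.get_obs();print(o["force"].round(1),o["moment"].round(2),o["grip_width"],o["qpos"].round(3))
r=R.from_euler("xyz",o["eef_rot"]);x=r.as_matrix()[:,0];print("tool x ang",np.degrees(np.arctan2(x@e,x@d))%360, "z.n",r.as_matrix()[:,2]@n)
E
```

```text
[  5.5 -12.8   2.6] [-1.62 -0.49 -1.06] 0.0157600413149663 [ 0.322  0.274  1.785 -0.395  0.693  0.984]
tool x ang 259.64839418335646 z.n -0.9999948147348177
```

Call:
jog_arm:
  motion:
    - [-0.0008,0.0007,0,0,0,-0.13,-1]
    - [0,0,0,0,0,-0.13,-1]
    - [0,0,0,0,0,-0.13,-1]
    - [0,0,0,0,0,-0.13,-1]
    - [0,0,0,0,0,-0.13,-1]

```text
time_s: 6.85
ee_pos: [0.5794, 0.1614, 0.1454]
eef_rot: [2.694, 0.214, 1.766]
force: [11.6, -6.1, -1.6]
grip_width: 0.016
grip_force: 15.0
```

Call:
jog_arm:
  motion:
    - [0,0,0,0,0,-0.13,-1]
    - [0,0,0,0,0,-0.13,-1]
    - [0,0,0,0,0,-0.13,-1]
    - [0,0,0,0,0,-0.13,-1]
    - [0,0,0,0,0,-0.13,-1]

```text
time_s: 7.35
ee_pos: [0.5799, 0.1619, 0.1456]
eef_rot: [2.908, 0.439, 2.413]
force: [16.3, -1.2, -3.1]
grip_width: 0.0158
grip_force: 15.0
```

Call:
jog_arm:
  motion:
    - [0,0,0,0,0,-0.13,-1]
    - [0,0,0,0,0,-0.13,-1]
    - [0,0,0,0,0,-0.13,-1]
    - [0,0,0,0,0,-0.13,-1]
    - [0,0,0,0,0,-0.13,-1]

```text
time_s: 7.85
ee_pos: [0.5799, 0.1625, 0.1457]
eef_rot: [-3.04, 0.485, 3.141]
force: [15.6, 4.7, -4.6]
grip_width: 0.0154
grip_force: 15.0
```

Call:
jog_arm:
  motion:
    - [0,0,0,0,0,-0.13,-1]
    - [0,0,0,0,0,-0.067,-1]
    - [0,0,0,0,0,0,-1]
    - [0,0,0,0,0,0,-1]

```text
time_s: 8.25
ee_pos: [0.5798, 0.1627, 0.1456]
eef_rot: [-2.943, 0.455, -2.928]
force: [15.0, 4.4, -4.2]
grip_width: 0.0164
grip_force: 15.0
```

```bash
cat > st.py <<'E'
from fit2 import *
o=ctrl.get_obs();print(o["time_s"],o["force"].round(1),o["moment"].round(2),o["grip_width"],o["qpos"].round(3))
r=R.from_euler("xyz",o["eef_rot"]);x=r.as_matrix()[:,0];print("tool x ang",np.degrees(np.arctan2(x@e,x@d))%360, "z.n",r.as_matrix()[:,2]@n)
rel=o["ee_pos"]-P;print("TCP rel axis d,e,n",(rel@d).round(4),(rel@e).round(4),(rel@n).round(4))
E
python3 st.py
```

```text
8.25 [15.   4.4 -4.2] [ 0.6  -1.62  0.62] 0.016395029587180716 [ 0.322  0.274  1.784 -0.392  0.689 -1.161]
tool x ang 22.426725938439272 z.n -0.9999759611858597
TCP rel axis d,e,n -0.002 -0.0005 0.0107
```

Call:
jog_arm:
  motion:
    - [0,0,0,0,0,0,0.2]
    - [0,0,0,0,0,0,0.2]
    - [0,0,0,0,0,0,0.2]
    - [0,0,0,0,0,0,0.2]
    - [0,0,0,0,0,0,0.2]

```text
time_s: 8.75
ee_pos: [0.5783, 0.1617, 0.1448]
eef_rot: [-2.942, 0.451, -2.929]
force: [-0.5, -0.5, 0.3]
grip_width: 0.0528
grip_force: 0.0
```

Call:
jog_arm:
  motion:
    - [0,0,-0.02,0,0,0,0.2]
    - [0,0,-0.04,0,0,0,1]
    - [0,0,-0.04,0,0,0,1]
    - [0,0,-0.04,0,0,0,1]
    - [0,0,-0.04,0,0,0,1]

```text
time_s: 9.25
ee_pos: [0.4946, 0.1804, 0.305]
eef_rot: [-2.942, 0.451, -2.93]
force: [-0.2, 0.2, -0.1]
grip_width: 0.0848
grip_force: 0.0
```

Call:
jog_arm:
  motion:
    - [0,0,-0.01,0,0,0,1]
    - [0,0,0,0,0,0,1]
    - [0,0,0,0,0,0,1]
    - [0,0,0,0,0,0,1]

```text
time_s: 9.65
ee_pos: [0.4911, 0.1812, 0.3105]
eef_rot: [-2.941, 0.449, -2.93]
force: [0.1, -0.0, 0.1]
grip_width: 0.0938
grip_force: 0.0
```

```bash
python3 st.py; python3 - <<'E'
from h import *
cw=cam("wrist");im=ctrl.camera("wrist")[:,:,::-1].copy();np.save("w3.npy",im)
np.savez("w3c.npz",K=cw[0],r=cw[1],t=cw[2])
c=im[40:290,185:440];cv2.imwrite("pics/w6.png",cv2.convertScaleAbs(cv2.resize(c,None,fx=2.4,fy=2.4,interpolation=cv2.INTER_CUBIC),alpha=1.4))
E
```

```text
9.65 [ 0.1 -0.   0.1] [0.15 0.12 0.02] 0.09384967680944989 [ 0.432 -0.042  1.736 -0.333  1.073 -1.201]
tool x ang 22.43267493341006 z.n -0.999999955936654
TCP rel axis d,e,n 0.0006 0.0014 0.1988
```

View pics/w6.png

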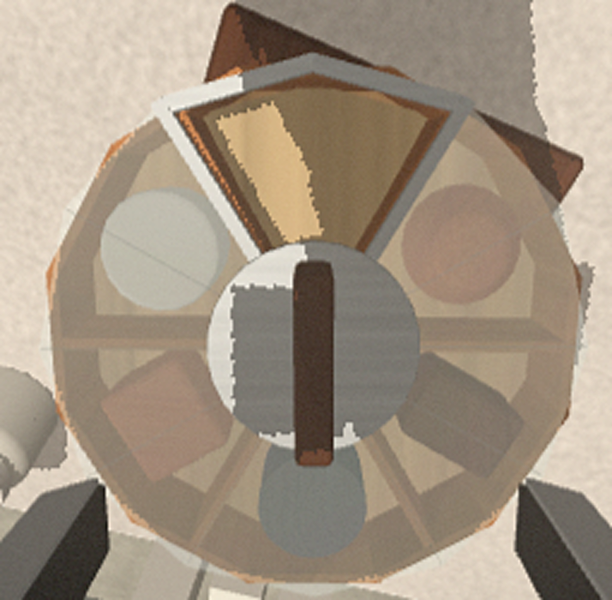

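The opening lies squarely over the empty bay. Frame corners (155,105) and (472,102) are symmetric about the hub at (313,345), and the flanking walls are level on both sides. Now the stamp.

```bash
python3 - <<'E'
from h import *
plan([.605,-.225,.27],frame([0,0,1],[-1,0,0]),rows=12)
E
```

```text
t 9.7 d [ 0.1139 -0.4062 -0.0407] rv [-0.149  0.466  0.163] n 12
[[-0.0005, -0.0336, 0.0109, -0.012, 0.039, 0.014, 1.0], [-0.0013, -0.0337, 0.0104, -0.012, 0.039, 0.014, 1.0], [-0.0022, -0.0338, 0.01, -0.012, 0.039, 0.014, 1.0], [-0.003, -0.0339, 0.0094, -0.012, 0.039, 0.014, 1.0], [-0.0038, -0.034, 0.0089, -0.012, 0.039, 0.014, 1.0]]
[[-0.0046, -0.034, 0.0083, -0.012, 0.039, 0.014, 1.0], [-0.0054, -0.034, 0.0077, -0.012, 0.039, 0.014, 1.0], [-0.0062, -0.0341, 0.007, -0.012, 0.039, 0.014, 1.0], [-0.0069, -0.0341, 0.0064, -0.012, 0.039, 0.014, 1.0], [-0.0076, -0.034, 0.0057, -0.012, 0.039, 0.014, 1.0]]
[[-0.0082, -0.034, 0.0049, -0.012, 0.039, 0.014, 1.0], [-0.0089, -0.0339, 0.0042, -0.012, 0.039, 0.014, 1.0]]
```

Call:
jog_arm:
  motion:
    - [-0.0005,-0.034,0.008,-0.012,0.039,0.014,1]
    - [-0.001,-0.034,0.01,-0.012,0.039,0.014,1]
    - [-0.002,-0.034,0.01,-0.012,0.039,0.014,1]
    - [-0.003,-0.034,0.0095,-0.012,0.039,0.014,1]
    - [-0.004,-0.034,0.009,-0.012,0.039,0.014,1]

```text
time_s: 10.2
ee_pos: [0.537, 0.0097, 0.297]
eef_rot: [-3.041, 0.266, -3.036]
force: [0.6, 0.4, 0.5]
grip_width: 0.094
grip_force: 0.0
```

Call:
jog_arm:
  motion:
    - [-0.005,-0.034,0.0085,-0.012,0.039,0.014,1]
    - [-0.005,-0.034,0.008,-0.012,0.039,0.014,1]
    - [-0.006,-0.034,0.007,-0.012,0.039,0.014,1]
    - [-0.007,-0.034,0.0065,-0.012,0.039,0.014,1]
    - [-0.008,-0.034,0.006,-0.012,0.039,0.014,1]

```text
time_s: 10.7
ee_pos: [0.5842, -0.1597, 0.279]
eef_rot: [-3.115, 0.076, -3.12]
force: [-0.0, 1.0, 0.8]
grip_width: 0.0939
grip_force: 0.0
```

Call:
jog_arm:
  motion:
    - [-0.008,-0.034,0.005,-0.012,0.039,0.014,1]
    - [-0.009,-0.034,0.004,-0.012,0.039,0.014,1]
    - [0,0,0,0,0,0,1]
    - [0,0,0,0,0,0,1]
    - [0,0,0,0,0,0,1]

```text
time_s: 11.2
ee_pos: [0.6026, -0.225, 0.2736]
eef_rot: [-3.139, 0.001, 3.136]
force: [-0.7, 0.8, 0.0]
grip_width: 0.0942
grip_force: 0.0
```

```bash
cat > stamp.py <<'E'
from h import *
o=ctrl.get_obs();print(o["time_s"],o["ee_pos"],o["eef_rot"],o["qpos"].round(2),abs(o["joint_vel"]).max())
cw=cam("wrist");im=ctrl.camera("wrist")[:,:,::-1].copy();np.save("w4.npy",im)
print("expect top",proj([[.605,-.225,.135],[.605,-.225,0],[.613,-.31,.135],[.597,-.134,.135]],cw).round(0).tolist())
hsv=cv2.cvtColor(im,cv2.COLOR_BGR2HSV); m=cv2.inRange(hsv,(8,75,70),(22,255,255))
k,lb,st,ce=cv2.connectedComponentsWithStats(m)
for i in range(1,k):
    if st[i,4]>150:
        ys,xs=np.where(lb==i); r=cv2.minAreaRect(np.c_[xs,ys].astype(np.float32)); print(st[i],ce[i].round(1),r)
        print(" box on z=.128/.1",[onplane(p,cw,[0,0,.128]).round(4).tolist() for p in cv2.boxPoints(r)])
        ti=[j for j in range(st[i,1],st[i,1]+st[i,3],10)]
        for j in ti: row=xs[ys==j]; print("  row",j,row.min(),row.max())
E
python3 stamp.py
```

```text
11.2 [ 0.602555   -0.22502679  0.27357961] [-3.13939924e+00  1.17635184e-03  3.13638722e+00] [-0.41  0.48  1.12 -0.    1.54 -1.98] 0.018222112128256193
expect top [[315.0, 198.0], [315.0, 172.0], [225.0, 206.0], [413.0, 189.0]]
[ 179    0   68   51 1639] [218.1  23.6] ((212.5951690673828, 23.926986694335938), (52.2174186706543, 63.85824203491211), 86.18592071533203)
 box on z=.128/.1 [[0.4375, -0.3363, 0.128], [0.4347, -0.2834, 0.128], [0.4744, -0.2828, 0.128], [0.4773, -0.3377, 0.128]]
  row 0 179 215
  row 10 185 240
  row 20 198 242
  row 30 206 243
  row 40 208 245
  row 50 214 214
[383  19  31  37 236] [392.9  41.2] ((393.90966796875, 40.40453338623047), (43.41626739501953, 14.400679588317871), 51.76617431640625)
 box on z=.128/.1 [[0.4596, -0.1735, 0.128], [0.4528, -0.1643, 0.128], [0.4794, -0.14, 0.128], [0.4865, -0.1493, 0.128]]
  row 19 386 386
  row 29 384 388
  row 39 385 393
  row 49 393 404
[620  83  20  43 353] [631.5 106. ] ((629.5, 104.0), (42.0, 19.0), 90.0)
 box on z=.128/.1 [[0.505, 0.0427, 0.128], [0.5051, 0.0593, 0.128], [0.541, 0.068, 0.128], [0.5409, 0.0509, 0.
[... 1421 characters left out ...]
69 424] [ 86.5 359. ] ((89.41734313964844, 355.589599609375), (19.251317977905273, 69.15607452392578), 5.11731481552124)
 box on z=.128/.1 [[0.8286, -0.4955, 0.128], [0.7397, -0.472, 0.128], [0.7419, -0.452, 0.128], [0.8311, -0.4742, 0.128]]
  row 322 100 102
  row 332 90 96
  row 342 85 90
  row 352 82 86
  row 362 80 84
  row 372 79 84
  row 382 81 86
[534 346  16  45 241] [545.  371.1] ((543.9332885742188, 368.70526123046875), (12.928322792053223, 45.18179702758789), 9.039482116699219)
 box on z=.128/.1 [[0.8322, 0.0206, 0.128], [0.7734, 0.0188, 0.128], [0.776, 0.033, 0.128], [0.8351, 0.0355, 0.128]]
  row 346 541 545
  row 356 545 548
  row 366 544 549
  row 376 545 549
  row 386 540 546
```

```bash
python3 - <<'E'
from h import *
cw=cam("wrist")
print(onplane((312.7,195),cw,[0,0,.132]),onplane((313.2,175),cw,[0,0,.024]))
plan([.6045,-.2265,.091],frame([0,0,1],[-1,0,0]),rows=8)
E
```

```text
[ 0.60352949 -0.22681232  0.132     ] [ 0.60484238 -0.22700505  0.024     ]
t 11.25 d [ 0.0019 -0.0017 -0.1831] rv [-0.002  0.002 -0.005] n 8
[[-0.0002, -0.0002, 0.0229, -0.0, 0.0, -0.001, 1.0], [-0.0002, -0.0002, 0.0229, -0.0, 0.0, -0.001, 1.0], [-0.0002, -0.0002, 0.0229, -0.0, 0.0, -0.001, 1.0], [-0.0002, -0.0002, 0.0229, -0.0, 0.0, -0.001, 1.0], [-0.0002, -0.0002, 0.0229, -0.0, 0.0, -0.001, 1.0]]
[[-0.0002, -0.0002, 0.0229, -0.0, 0.0, -0.001, 1.0], [-0.0002, -0.0002, 0.0229, -0.0, 0.0, -0.001, 1.0], [-0.0002, -0.0002, 0.0229, -0.0, 0.0, -0.001, 1.0]]
```

Call:
jog_arm:
  motion:
    - [-0.0005,-0.0005,0.02,0,0,-0.001,0.2]
    - [-0.0005,-0.0005,0.02,0,0,-0.001,0.2]
    - [-0.0005,-0.0005,0.02,0,0,-0.001,0.2]
    - [0,0,0.02,0,0,-0.001,0.2]
    - [0,0,0.02,0,0,0,0.2]

```text
time_s: 11.75
ee_pos: [0.6043, -0.2264, 0.1739]
eef_rot: [-3.139, 0.003, 3.141]
force: [-0.6, 0.1, -0.4]
grip_width: 0.0579
grip_force: 0.0
```

Call:
jog_arm:
  motion:
    - [0,0,0.025,0,0,0,0.2]
    - [0,0,0.025,0,0,0,0.2]
    - [0,0,0.02,0,0,0,0.2]
    - [0,0,0.012,0,0,0,0.2]
    - [0,0,0,0,0,0,0.2]

```text
time_s: 12.25
ee_pos: [0.6039, -0.2268, 0.091]
eef_rot: [-3.14, -0.0, 3.141]
force: [0.0, 0.5, 0.6]
grip_width: 0.0563
grip_force: 0.0
```

```bash
python3 - <<'E'
from h import *
o=ctrl.get_obs();print(o["force"],o["grip_width"])
plan([.604,-.227,.086],frame([0,0,1],[-1,0,0]),rows=1)
E
```

```text
[0.01480409 0.53168258 0.6348333 ] 0.05629170947384447
t 12.25 d [ 0.0001 -0.0002 -0.005 ] rv [-0.002 -0.    -0.001] n 1
[[-0.0001, -0.0002, 0.005, -0.002, -0.0, -0.001, 1.0]]
```

Call:
jog_arm:
  motion:
    - [0,0,0.005,-0.002,0,0,-0.6]
    - [0,0,0,0,0,0,-1]
    - [0,0,0,0,0,0,-1]
    - [0,0,0,0,0,0,-1]
    - [0,0,0,0,0,0,-1]
  squeeze: 20

```text
time_s: 12.75
ee_pos: [0.6046, -0.2277, 0.0873]
eef_rot: [-3.141, 0.002, 3.14]
force: [-0.7, 0.5, 1.7]
grip_width: 0.0248
grip_force: 20.0
```

Call:
jog_arm:
  motion:
    - [0,0,0,0,0,0,-1]
    - [0,0,0,0,0,0,-1]

```text
time_s: 12.95
ee_pos: [0.6046, -0.2277, 0.0873]
eef_rot: [-3.141, 0.002, 3.14]
force: [-0.9, -0.6, 4.0]
grip_width: 0.0244
grip_force: 20.0
```

```bash
python3 - <<'E'
from fit2 import *
b=at(22.5); T=P-.0025*d+.087*b
print("mouth",T,"TCP touch range",(T+(.087-.067)*n),(T+(.087-.052)*n))
pre=T+(.087+.05)*n; print("pre",pre)
o=ctrl.get_obs(); p=o["ee_pos"].copy()
# plan as from lifted position
class F: pass
l=dict(o); l["ee_pos"]=p+np.array([0,0,.20]); ctrl_get=ctrl.get_obs
import h
class C: 
    get_obs=staticmethod(lambda:l)
h.ctrl=C
plan(pre,frame(n,b),rows=14,g=-1)
E
```

```text
mouth [0.50842131 0.14442132 0.0986473 ] TCP touch range [0.49926911 0.14651861 0.11630625] [0.49240496 0.14809159 0.12955047]
pre [0.44572874 0.1587878  0.21961112]
t 12.95 d [-0.1589  0.3865 -0.0677] rv [ 0.148 -0.464 -0.166] n 14
[[0.0114, 0.0276, 0.0048, 0.011, -0.033, -0.012, -1.0], [0.0112, 0.0278, 0.0041, 0.011, -0.033, -0.012, -1.0], [0.011, 0.0279, 0.0035, 0.011, -0.033, -0.012, -1.0], [0.0108, 0.0281, 0.0028, 0.011, -0.033, -0.012, -1.0], [0.0105, 0.0283, 0.0022, 0.011, -0.033, -0.012, -1.0]]
[[0.0103, 0.0284, 0.0015, 0.011, -0.033, -0.012, -1.0], [0.01, 0.0285, 0.0009, 0.011, -0.033, -0.012, -1.0], [0.0097, 0.0287, 0.0003, 0.011, -0.033, -0.012, -1.0], [0.0093, 0.0288, -0.0004, 0.011, -0.033, -0.012, -1.0], [0.0089, 0.0289, -0.001, 0.011, -0.033, -0.012, -1.0]]
[[0.0086, 0.029, -0.0016, 0.011, -0.033, -0.012, -1.0], [0.0082, 0.029, -0.0021, 0.011, -0.033, -0.012, -1.0], [0.0077, 0.0291, -0.0027, 0.011, -0.033, -0.012, -1.0], [0.0073, 0.0292, -0.0033, 0.011, -0.033, -0.012, -1.0]]
```

Call:
jog_arm:
  motion:
    - [0,0,-0.01,0,0,0,-1]
    - [0,0,-0.03,0,0,0,-1]
    - [0,0,-0.04,0,0,0,-1]
    - [0,0,-0.04,0,0,0,-1]
    - [0,0,-0.04,0,0,0,-1]

```text
time_s: 13.45
ee_pos: [0.6038, -0.2274, 0.2489]
eef_rot: [-3.141, 0.001, 3.14]
force: [1.4, -0.6, -1.3]
grip_width: 0.0244
grip_force: 20.0
```

Call:
jog_arm:
  motion:
    - [0,0,-0.03,0,0,0,-1]
    - [0,0,-0.01,0,0,0,-1]
    - [0,0,0,0,0,0,-1]

```text
time_s: 13.75
ee_pos: [0.6042, -0.2277, 0.2876]
eef_rot: [-3.141, 0.003, 3.14]
force: [0.8, -0.3, -1.1]
grip_width: 0.0243
grip_force: 20.0
```

Call:
jog_arm:
  motion:
    - [0.011,0.028,0.002,0.011,-0.033,-0.012,-1]
    - [0.011,0.028,0.001,0.011,-0.033,-0.012,-1]
    - [0.011,0.028,0,0.011,-0.033,-0.012,-1]
    - [0.011,0.028,0,0.011,-0.033,-0.012,-1]
    - [0.0105,0.028,-0.001,0.011,-0.033,-0.012,-1]

```text
time_s: 14.25
ee_pos: [0.5454, -0.0877, 0.2754]
eef_rot: [-3.081, 0.162, -3.078]
force: [0.9, -0.6, 0.7]
grip_width: 0.0244
grip_force: 20.0
```

Call:
jog_arm:
  motion:
    - [0.01,0.028,-0.002,0.011,-0.033,-0.012,-1]
    - [0.01,0.0285,-0.002,0.011,-0.033,-0.012,-1]
    - [0.01,0.029,-0.003,0.011,-0.033,-0.012,-1]
    - [0.009,0.029,-0.003,0.011,-0.033,-0.012,-1]
    - [0.009,0.029,-0.004,0.011,-0.033,-0.012,-1]

```text
time_s: 14.75
ee_pos: [0.4851, 0.0512, 0.2659]
eef_rot: [-3.007, 0.321, -3.0]
force: [0.9, 0.2, -1.0]
grip_width: 0.0248
grip_force: 20.0
```

Call:
jog_arm:
  motion:
    - [0.009,0.029,-0.005,0.011,-0.033,-0.012,-1]
    - [0.008,0.029,-0.005,0.011,-0.033,-0.012,-1]
    - [0.008,0.029,-0.006,0.011,-0.033,-0.012,-1]
    - [0.007,0.029,-0.006,0.011,-0.033,-0.012,-1]
    - [0,0,0,0,0,0,-1]

```text
time_s: 15.25
ee_pos: [0.4339, 0.1637, 0.2571]
eef_rot: [-2.933, 0.442, -2.92]
force: [0.4, -0.1, -1.0]
grip_width: 0.0245
grip_force: 20.0
```

Call:
jog_arm:
  motion:
    - [0,0,0,0,0,0,-1]
    - [0,0,0,0,0,0,-1]
    - [0,0,0,0,0,0,-1]

```text
time_s: 15.55
ee_pos: [0.4365, 0.1606, 0.2593]
eef_rot: [-2.934, 0.444, -2.926]
force: [-0.4, 0.1, -0.9]
grip_width: 0.0242
grip_force: 20.0
```

```bash
python3 st.py; python3 - <<'E'
from fit2 import *
b=at(22.5); T=P-.0025*d+.087*b
plan(T+.137*n,frame(n,b),rows=4,g=-1)
# stamp in hand: find the foot's blob and frame in the wrist view (numbers only)
cw=cam("wrist");im=ctrl.camera("wrist")[:,:,::-1].copy();np.save("w7.npy",im)
p=ctrl.get_obs()["ee_pos"];r=R.from_euler("xyz",ctrl.get_obs()["eef_rot"])
print("handle top exp",proj([p+r.apply([0,0,-.048]),p+r.apply([0,0,.087-.026]),p+r.apply([0,0,.087])],cw).round(1).tolist())
hsv=cv2.cvtColor(im,cv2.COLOR_BGR2HSV);m=cv2.inRange(hsv,(8,75,60),(22,255,255))
for y in range(150,330,12):
    x=np.where(m[y,250:380])[0]+250; print(y,(x.min(),x.max(),len(x)) if len(x) else "")
E
```

```text
15.55 [-0.4  0.1 -0.9] [ 0.17  0.23 -0.02] 0.02419481191524738 [ 0.447 -0.144  1.947 -0.365  0.983 -1.143]
tool x ang 22.644888097466307 z.n -0.9999736811537181
TCP rel axis d,e,n 0.0676 0.0336 0.1765
t 15.55 d [ 0.0093 -0.0018 -0.0397] rv [-0.006 -0.004  0.003] n 4
[[0.0023, 0.0011, 0.0099, -0.001, -0.001, 0.001, -1.0], [0.0023, 0.0011, 0.0099, -0.001, -0.001, 0.001, -1.0], [0.0023, 0.0011, 0.0099, -0.001, -0.001, 0.001, -1.0], [0.0023, 0.0011, 0.0099, -0.001, -0.001, 0.001, -1.0]]
handle top exp [[314.9, 300.3], [314.8, 220.5], [314.8, 210.4]]
150 (np.int64(270), np.int64(365), 36)
162 (np.int64(274), np.int64(369), 96)
174 (np.int64(270), np.int64(370), 101)
186 (np.int64(278), np.int64(362), 85)
198 (np.int64(285), np.int64(366), 72)
210 (np.int64(287), np.int64(379), 73)
222 (np.int64(285), np.int64(379), 73)
234 (np.int64(289), np.int64(342), 53)
246 (np.int64(294), np.int64(335), 42)
258 (np.int64(292), np.int64(336), 45)
270 (np.int64(257), np.int64(338), 49)
282 (np.int64(250), np.int64(340), 54)
294 (np.int64(287), np.int64(342), 56)
306 (np.int64(290), np.int64(339), 50)
318 (np.int64(302), np.int64(328), 27)
```

Call:
jog_arm:
  motion:
    - [0.002,0.001,0.01,-0.001,-0.001,0.001,-1]
    - [0.002,0.001,0.01,-0.001,-0.001,0.001,-1]
    - [0.002,0.001,0.01,-0.001,-0.001,0.001,-1]
    - [0.002,0.001,0.01,-0.001,-0.001,0.001,-1]
    - [0,0,0.01,0,0,0,-1]

```text
time_s: 16.1
ee_pos: [0.4515, 0.1583, 0.2102]
eef_rot: [-2.94, 0.449, -2.928]
force: [0.7, -0.3, -0.7]
grip_width: 0.0244
grip_force: 20.0
```

Call:
jog_arm:
  motion:
    - [0,0,0.01,0,0,0,-1]
    - [0,0,0.01,0,0,0,-1]
    - [0,0,0,0,0,0,-1]
    - [0,0,0,0,0,0,-1]

```text
time_s: 16.5
ee_pos: [0.4607, 0.1563, 0.1937]
eef_rot: [-2.94, 0.449, -2.929]
force: [0.4, 1.1, -0.8]
grip_width: 0.0245
grip_force: 20.0
```

```bash
python3 st.py; python3 - <<'E'
from fit2 import *
b=at(22.5); T=P-.0025*d+.087*b
plan(T+.107*n,frame(n,b),rows=1,g=-1)
E
```

```text
16.5 [ 0.4  1.1 -0.8] [ 0.17  0.29 -0.02] 0.02454140688839997 [ 0.407 -0.032  2.004 -0.397  0.804 -1.106]
tool x ang 22.47926386917956 z.n -0.9999991605620316
TCP rel axis d,e,n 0.0767 0.0323 0.107
t 16.5 d [-0.0013 -0.0007 -0.0006] rv [-0.001  0.    -0.   ] n 1
[[0.0015, -0.0004, -0.0, -0.001, 0.0, -0.0, -1.0]]
```

Call:
jog_arm:
  motion:
    - [0.001,0,0.006,-0.001,0,0,-1]
    - [0,0,0.006,0,0,0,-1]
    - [0,0,0.006,0,0,0,-1]
    - [0,0,0.006,0,0,0,-1]
    - [0,0,0.004,0,0,0,-1]

```text
time_s: 17.0
ee_pos: [0.4727, 0.1531, 0.168]
eef_rot: [-2.941, 0.449, -2.928]
force: [-0.1, 0.6, -1.0]
grip_width: 0.0244
grip_force: 20.0
```

```bash
python3 st.py
```

```text
17.0 [-0.1  0.6 -1. ] [ 0.19  0.21 -0.01] 0.024399848013790994 [ 0.387  0.025  2.014 -0.414  0.736 -1.094]
tool x ang 22.487111901256707 z.n -0.9999999449885715
TCP rel axis d,e,n 0.0778 0.0328 0.0785
```

Foot is at −8 mm, through the opening with no contact. I'll go down to about −45 mm.

Call:
jog_arm:
  motion:
    - [0,0,0.005,0,0,0,-1]
    - [0,0,0.005,0,0,0,-1]
    - [0,0,0.005,0,0,0,-1]
    - [0,0,0.005,0,0,0,-1]
    - [0,0,0,0,0,0,-1]

```text
time_s: 17.5
ee_pos: [0.4817, 0.151, 0.1503]
eef_rot: [-2.941, 0.449, -2.928]
force: [0.5, 0.7, -0.4]
grip_width: 0.0243
grip_force: 20.0
```

Call:
jog_arm:
  motion:
    - [0,0,0.005,0,0,0,-1]
    - [0,0,0.005,0,0,0,-1]
    - [0,0,0.004,0,0,0,-1]
    - [0,0,0,0,0,0,-1]
    - [0,0,0,0,0,0,-1]

```text
time_s: 18.0
ee_pos: [0.4882, 0.1496, 0.1385]
eef_rot: [-2.941, 0.449, -2.928]
force: [-0.3, 0.2, -0.8]
grip_width: 0.0247
grip_force: 20.0
```

```bash
python3 st.py
```

```text
18.0 [-0.3  0.2 -0.8] [ 0.19  0.27 -0.05] 0.024689145535100328 [ 0.364  0.098  2.015 -0.44   0.66  -1.073]
tool x ang 22.479461976439293 z.n -0.9999998338276953
TCP rel axis d,e,n 0.0776 0.0327 0.045
```

Call:
jog_arm:
  motion:
    - [0,0,0.001,0,0,0,-1]
    - [0,0,0.001,0,0,0,-1]
    - [0,0,0.001,0,0,0,-1]
    - [0,0,0.001,0,0,0,-1]
    - [0,0,0.001,0,0,0,-1]

```text
time_s: 18.5
ee_pos: [0.4905, 0.1492, 0.1342]
eef_rot: [-2.941, 0.45, -2.928]
force: [-7.3, 1.1, 9.4]
grip_width: 0.0244
grip_force: 20.0
```

Call:
jog_arm:
  motion:
    - [0,0,0.001,0,0,0,-1]
    - [0,0,0.001,0,0,0,-1]
    - [0,0,0,0,0,0,-1]

```text
time_s: 18.8
ee_pos: [0.4919, 0.1495, 0.1341]
eef_rot: [-2.941, 0.452, -2.928]
force: [-15.2, 2.0, 19.4]
grip_width: 0.0245
grip_force: 20.0
```

Call:
jog_arm:
  motion:
    - [0,0,-0.002,0,0,0,-1]
    - [0,0,-0.002,0,0,0,-1]
    - [0,0,-0.001,0,0,0,-1]
    - [0,0,0,0,0,0,-1]

```text
time_s: 19.2
ee_pos: [0.489, 0.1494, 0.1368]
eef_rot: [-2.941, 0.449, -2.928]
force: [-0.0, 0.2, -0.9]
grip_width: 0.0248
grip_force: 20.0
```

```bash
python3 st.py;  python3 - <<'E'
from fit2 import *
w=np.load("w3c.npz");c3=(w["K"],w["r"],w["t"]);U=lambda p:(185+(p[0]+.5)/2.4-.5,40+(p[1]+.5)/2.4-.5)
for p in((155,105),(472,102),(313,54)): print("frame r",np.linalg.norm(onplane(U(p),c3,P+.004*n,n)-P-.004*n))
for p in((207,345),(420,345),(313,242),(313,452)): print("hub r",np.linalg.norm(onplane(U(p),c3,P,n)-P), (onplane(U(p),c3,P,n)-P)@at(22.5),(onplane(U(p),c3,P,n)-P)@at(112.5))
# hub in scene/side against P, P+5mm n
for k in(0,.005): print(proj([P+k*n],cam("scene")),proj([P+k*n],cam("side")),proj([P+k*n],c3))
E
```

```text
19.2 [-0.   0.2 -0.9] [ 0.17  0.26 -0.  ] 0.02484615459034335 [ 0.363  0.102  2.015 -0.442  0.655 -1.072]
tool x ang 22.48619613799302 z.n -0.9999997928793656
TCP rel axis d,e,n 0.0777 0.0327 0.0431
frame r 0.12298528021600953
frame r 0.12331692468088784
frame r 0.12293587435250501
hub r 0.04938007207914452 -0.000897433158249644 0.049371916433008575
hub r 0.0483544503732059 -0.0011291772128327587 -0.04834126425443226
hub r 0.045633429293777325 0.04562894004378815 0.0006400778003958921
hub r 0.052902064214775876 -0.052895244380408456 0.000849423405103525
[[382.28052023 262.66125856]] [[299.48187198 145.61121586]] [[315.79489283 182.5544615 ]]
[[383.34125804 260.79797082]] [[298.60334278 144.15703477]] [[315.80644237 183.49940232]]
```

Contact was felt a few mm earlier than my plane estimate allows. To confirm it's the flat floor, I'll shift 8 mm inward and touch again, more softly.

Call:
jog_arm:
  motion:
    - [-0.004,0,-0.001,0,0,0,-1]
    - [-0.004,0,0,0,0,0,-1]
    - [0,0,0,0,0,0,-1]
    - [0,0,0,0,0,0,-1]

```text
time_s: 19.6
ee_pos: [0.4957, 0.1511, 0.1411]
eef_rot: [-2.941, 0.449, -2.929]
force: [-0.6, -0.1, -0.9]
grip_width: 0.0245
grip_force: 20.0
```

Call:
jog_arm:
  motion:
    - [0,0,0.001,0,0,0,-1]
    - [0,0,0.001,0,0,0,-1]
    - [0,0,0,0,0,0,-1]

```text
time_s: 19.9
ee_pos: [0.4965, 0.1508, 0.1392]
eef_rot: [-2.941, 0.449, -2.928]
force: [0.2, -0.0, -1.5]
grip_width: 0.0243
grip_force: 20.0
```

Call:
jog_arm:
  motion:
    - [0,0,0.0007,0,0,0,-1]
    - [0,0,0,0,0,0,-1]

```text
time_s: 20.1
ee_pos: [0.4968, 0.1508, 0.1387]
eef_rot: [-2.941, 0.449, -2.928]
force: [0.5, 0.2, -0.6]
grip_width: 0.0243
grip_force: 20.0
```

```bash
python3 st.py
```

```text
20.1 [ 0.5  0.2 -0.6] [0.24 0.28 0.02] 0.024302898683163633 [ 0.359  0.116  1.994 -0.436  0.66  -1.082]
tool x ang 22.483087257669414 z.n -0.9999997964691291
TCP rel axis d,e,n 0.0703 0.0297 0.0413
```

Call:
jog_arm:
  motion:
    - [0,0,0.0007,0,0,0,-1]
    - [0,0,0,0,0,0,-1]

```text
time_s: 20.3
ee_pos: [0.4972, 0.1507, 0.1381]
eef_rot: [-2.941, 0.449, -2.928]
force: [-0.7, -1.0, -0.9]
grip_width: 0.0247
grip_force: 20.0
```

Call:
jog_arm:
  motion:
    - [0,0,0.0007,0,0,0,-1]
    - [0,0,0,0,0,0,-1]

```text
time_s: 20.5
ee_pos: [0.4975, 0.1507, 0.1375]
eef_rot: [-2.941, 0.449, -2.928]
force: [0.2, 0.6, -0.4]
grip_width: 0.0249
grip_force: 20.0
```

```bash
python3 st.py
```

```text
20.5 [ 0.2  0.6 -0.4] [0.21 0.23 0.02] 0.024915618095857343 [ 0.358  0.119  1.994 -0.438  0.657 -1.081]
tool x ang 22.48615668976325 z.n -0.9999997543299924
TCP rel axis d,e,n 0.0702 0.0296 0.0399
```

Call:
jog_arm:
  motion:
    - [0,0,0.0007,0,0,0,-1]
    - [0,0,0,0,0,0,-1]

```text
time_s: 20.7
ee_pos: [0.4979, 0.1507, 0.1375]
eef_rot: [-2.941, 0.45, -2.928]
force: [-7.1, 0.3, 7.0]
grip_width: 0.0246
grip_force: 20.0
```

Call:
jog_arm:
  motion:
    - [0,0,0.0007,0,0,0,-1]
    - [0,0,0,0,0,0,-1]

```text
time_s: 20.9
ee_pos: [0.4983, 0.1508, 0.1374]
eef_rot: [-2.941, 0.451, -2.928]
force: [-12.4, 0.8, 13.7]
grip_width: 0.0245
grip_force: 20.0
```

```bash
python3 st.py
```

```text
20.9 [-12.4   0.8  13.7] [-0.   1.1 -0.2] 0.024544535605668643 [ 0.358  0.12   1.993 -0.438  0.655 -1.08 ]
tool x ang 22.465382929764274 z.n -0.9999977066607564
TCP rel axis d,e,n 0.0696 0.0293 0.0396
```

Same plane (0.040) at both spots, so it is the floor. I'll lift slightly, go back to the bay's centre radius, touch lightly and release.

Call:
jog_arm:
  motion:
    - [0,0,-0.002,0,0,0,-1]
    - [0.003,0,-0.001,0,0,0,-1]
    - [0.003,0,0,0,0,0,-1]
    - [0,0,0,0,0,0,-1]
    - [0,0,0,0,0,0,-1]

```text
time_s: 21.4
ee_pos: [0.4914, 0.1497, 0.1362]
eef_rot: [-2.941, 0.449, -2.928]
force: [-1.1, 1.0, 0.3]
grip_width: 0.0244
grip_force: 20.0
```

```bash
python3 st.py
```

```text
21.4 [-1.1  1.   0.3] [ 0.16  0.32 -0.02] 0.02442886064366463 [ 0.361  0.108  2.01  -0.442  0.654 -1.074]
tool x ang 22.48574936135074 z.n -0.9999998410297944
TCP rel axis d,e,n 0.0759 0.032 0.0415
```

Call:
jog_arm:
  motion:
    - [0,0,0.0008,0,0,0,-1]
    - [0,0,0.0003,0,0,0,-1]
    - [0,0,0,0,0,0,-1]

```text
time_s: 21.7
ee_pos: [0.492, 0.1495, 0.1353]
eef_rot: [-2.941, 0.449, -2.928]
force: [0.9, 0.2, -0.5]
grip_width: 0.0245
grip_force: 20.0
```

Call:
jog_arm:
  motion:
    - [0,0,0.0004,0,0,0,-1]
    - [0,0,0,0,0,0,-1]

```text
time_s: 21.9
ee_pos: [0.4922, 0.1495, 0.135]
eef_rot: [-2.941, 0.449, -2.928]
force: [0.4, 0.3, -0.0]
grip_width: 0.0247
grip_force: 20.0
```

```bash
python3 st.py
```

```text
21.9 [ 0.4  0.3 -0. ] [ 0.17  0.25 -0.01] 0.024657729304411458 [ 0.36   0.112  2.01  -0.443  0.651 -1.073]
tool x ang 22.484313063750104 z.n -0.9999997793151653
TCP rel axis d,e,n 0.0758 0.0319 0.04
```

Call:
jog_arm:
  motion:
    - [0,0,0.0003,0,0,0,-1]
    - [0,0,0,0,0,0,-1]

```text
time_s: 22.1
ee_pos: [0.4923, 0.1495, 0.1348]
eef_rot: [-2.941, 0.449, -2.928]
force: [-1.8, 0.9, -0.4]
grip_width: 0.0242
grip_force: 20.0
```

Call:
jog_arm:
  motion:
    - [0,0,0.0002,0,0,0,-1]
    - [0,0,0,0,0,0,-1]

```text
time_s: 22.3
ee_pos: [0.4924, 0.1495, 0.1348]
eef_rot: [-2.941, 0.45, -2.928]
force: [-3.0, -0.7, 2.2]
grip_width: 0.0244
grip_force: 20.0
```

Light touch, about 4 N along the axis. Release.

Call:
jog_arm:
  motion:
    - [0,0,0,0,0,0,-0.3]
    - [0,0,0,0,0,0,-0.1]
    - [0,0,0,0,0,0,0.1]
    - [0,0,0,0,0,0,0.3]
    - [0,0,0,0,0,0,0.5]

```text
time_s: 22.8
ee_pos: [0.4924, 0.1495, 0.1346]
eef_rot: [-2.941, 0.449, -2.928]
force: [-0.6, -0.5, -0.2]
grip_width: 0.0612
grip_force: 0.0
```

Call:
jog_arm:
  motion:
    - [0,0,0,0,0,0,0.8]
    - [0,0,0,0,0,0,1]
    - [0,0,0,0,0,0,1]
    - [0,0,0,0,0,0,1]
    - [0,0,0,0,0,0,1]

```text
time_s: 23.3
ee_pos: [0.4924, 0.1495, 0.1346]
eef_rot: [-2.941, 0.449, -2.928]
force: [-0.6, -0.2, -0.2]
grip_width: 0.0939
grip_force: 0.0
```

Call:
jog_arm:
  motion:
    - [0,0,-0.01,0,0,0,1]
    - [0,0,-0.02,0,0,0,1]
    - [0,0,-0.03,0,0,0,1]
    - [0,0,-0.04,0,0,0,1]
    - [0,0,-0.04,0,0,0,1]

```text
time_s: 23.8
ee_pos: [0.427, 0.1641, 0.2598]
eef_rot: [-2.941, 0.449, -2.929]
force: [0.3, -0.1, 0.8]
grip_width: 0.094
grip_force: 0.0
```

Call:
jog_arm:
  motion:
    - [-0.01,0,-0.04,0,0,0,1]
    - [-0.01,0,-0.02,0,0,0,1]
    - [0,0,0,0,0,0,1]
    - [0,0,0,0,0,0,1]
    - [0,0,0,0,0,0,1]

```text
time_s: 24.3
ee_pos: [0.418, 0.1739, 0.3185]
eef_rot: [-2.94, 0.447, -2.928]
force: [-0.3, -0.4, -0.2]
grip_width: 0.0938
grip_force: 0.0
```

```bash
python3 st.py; python3 - <<'E'
from fit2 import *
cw=cam("wrist");im=ctrl.camera("wrist")[:,:,::-1].copy();np.save("w8.npy",im)
b=at(22.5);m=lambda h:P+.084*b+h*n
print("mouth centre, top if square",proj([m(0),m(.085),P],cw).round(0).tolist())
hsv=cv2.cvtColor(im,cv2.COLOR_BGR2HSV);mk=cv2.inRange(hsv,(8,70,95),(22,200,255))
k,lb,st,ce=cv2.connectedComponentsWithStats(mk)
for i in range(1,k):
    if st[i,4]>120 and 180<ce[i][0]<460: print(st[i],ce[i].round(0))
c=cv2.resize(cv2.cvtColor(im,cv2.COLOR_BGR2GRAY)[20:240,210:420],(42,44),interpolation=cv2.INTER_AREA)
# other things undisturbed: compare scene/side with the first pictures
for nm,f in(("scene","a.npy"),("side","b.npy")):
    x=ctrl.camera(nm)[:,:,::-1];dif=cv2.absdiff(x,np.load(f)).max(2);t=(dif>45).astype(np.uint8)
    k,_,s2,c2=cv2.connectedComponentsWithStats(t);print(nm,[(s2[i].tolist()) for i in range(1,k) if s2[i,4]>60])
E
```

```text
24.3 [-0.3 -0.4 -0.2] [ 0.17  0.14 -0.  ] 0.0938063472583807 [ 0.5   -0.206  1.862 -0.351  1.133 -1.145]
tool x ang 22.51080571837113 z.n -0.9999992208328896
TCP rel axis d,e,n 0.0583 0.0247 0.2386
mouth centre, top if square [[315.0, 158.0], [315.0, 170.0], [315.0, 225.0]]
[ 278  126   64   51 1424] [311. 149.]
[370 146  30  34 190] [385. 162.]
[348 173  39  31 610] [364. 188.]
[358 190  30  18 221] [374. 200.]
[237 232  38  31 558] [255. 246.]
[250 250  32  23 293] [265. 262.]
[264 278  36  33 132] [279. 298.]
scene [[430, 27, 24, 19, 148], [393, 40, 44, 25, 458], [319, 44, 24, 19, 95], [489, 51, 13, 11, 72], [299, 61, 97, 131, 6207], [482, 85, 20, 14, 74], [464, 86, 19, 13, 68], [424, 105, 21, 41, 348], [469, 132, 82, 42, 699], [489, 175, 41, 34, 763], [389, 178, 70, 73, 2583], [240, 185, 28, 56, 595], [439, 218, 80, 88, 2238], [370, 223, 21, 13, 135], [244, 271, 71, 75, 2204], [417, 310, 25, 36, 451]]
side [[123, 0, 193, 70, 5724], [28, 23, 85, 142, 7658], [185, 36, 23, 17, 164], [5, 46, 22, 52, 352], [212, 58, 17, 25, 84], [284, 69, 34, 12, 231], [0, 87, 25, 41, 136], [260, 88, 83, 28, 1140], [271, 110, 19, 10, 112], [315, 122, 8, 28, 68], [241, 143, 24, 24, 239], [87, 166, 18, 42, 348], [121, 174, 142, 34, 1300], [0, 181, 27, 45, 627], [341, 191, 55, 28, 1004], [232, 200, 98, 33, 1127], [154, 202, 78, 64, 2480], [345, 226, 12, 19, 184], [340, 250, 22, 32, 496]]
```

The stamp's blob now lies in the opening at (311,149), with the frame around it. One last numeric check, of the bar's direction and of the cup and square stamp, then hand in.

```bash
python3 - <<'E'
from fit2 import *
def bar(f,c,ctr):
    im=np.load(f);hsv=cv2.cvtColor(im,cv2.COLOR_BGR2HSV);g=(hsv[:,:,2]<62).astype(np.uint8)
    k,lb,st,ce=cv2.connectedComponentsWithStats(g)
    i=min((i for i in range(1,k) if 200<st[i,4]<4000),key=lambda i:np.linalg.norm(ce[i]-ctr))
    ys,xs=np.where(lb==i);l=cv2.fitLine(np.c_[xs,ys].astype(np.float32),2,0,.01,.01).ravel()
    A,B=[onplane(l[2:]+s*l[:2],c,P+.044*n,n) for s in(-25,25)];v=B-A;print(f,st[i],"bar ang",np.degrees(np.arctan2(v@e,v@d))%180)
w=np.load("w3c.npz");bar("w3.npy",(w["K"],w["r"],w["t"]),(315,182)); bar("w8.npy",cam("wrist"),(315,225))
for nm,f,rois in(("scene","a.npy",((270,140,24,48),(324,176,26,40))),("side","b.npy",((268,265,32,65),(246,213,38,50)))):
    x=ctrl.camera(nm)[:,:,::-1].copy();y=np.load(f)
    for (u,v,w_,h_) in rois: print(nm,cv2.absdiff(x,y)[v:v+h_,u:u+w_].mean().round(1))
E
```

```text
w3.npy [ 307  149   17   84 1287] bar ang 22.376368264241282
w8.npy [308 198  14  24 300] bar ang 15.314629633405783
scene 10.0
scene 15.2
side 3.0
side 5.8
```

```bash
python3 - <<'E'
from fit2 import *
im=np.load("w8.npy");hsv=cv2.cvtColor(im,cv2.COLOR_BGR2HSV);c=cam("wrist")
for t in(60,75,90):
    g=cv2.inRange(hsv,(0,90,0),(15,255,t));g[:185]=0;g=cv2.morphologyEx(g,cv2.MORPH_OPEN,np.ones((3,3)))
    k,lb,st,ce=cv2.connectedComponentsWithStats(g);i=int(np.argmin([1e9]+[np.linalg.norm(ce[j]-(315,225)) if st[j,4]>200 else 1e8 for j in range(1,k)]))
    ys,xs=np.where(lb==i)
    A=[]
    for y in range(st[i,1]+4,st[i,1]+st[i,3]-4,6): r=xs[ys==y]; A.append((y,int(r.min()),int(r.max())))
    l=cv2.fitLine(np.array([((a+b)/2,y) for y,a,b in A],np.float32),2,0,.01,.01).ravel() if len(A)>2 else None
    if l is not None:
        X,Y=[onplane(l[2:]+s*l[:2],c,P+.044*n,n) for s in(-20,20)];v=Y-X;print(t,st[i],A,np.degrees(np.arctan2(v@e,v@d))%180)
# grey (low-saturation) frame sides, per row about the opening
s=hsv[:,:,1]
for y in range(120,185,8): print(y,"".join("#" if q<45 else "." for q in s[y,225:405:3]))
E
```

```text
60 [     0      0    640    400 256000] [(4, 0, 639), (10, 0, 639), (16, 0, 639), (22, 0, 639), (28, 0, 639), (34, 0, 639), (40, 0, 639), (46, 0, 639), (52, 0, 639), (58, 0, 639), (64, 0, 639), (70, 0, 639), (76, 0, 639), (82, 0, 639), (88, 0, 639), (94, 0, 639), (100, 0, 639), (106, 0, 639), (112, 0, 639), (118, 0, 639), (124, 0, 639), (130, 0, 639), (136, 0, 639), (142, 0, 639), (148, 0, 639), (154, 0, 639), (160, 0, 639), (166, 0, 639), (172, 0, 639), (178, 0, 639), (184, 0, 639), (190, 0, 639), (196, 0, 639), (202, 0, 639), (208, 0, 639), (214, 0, 639), (220, 0, 639), (226, 0, 639), (232, 0, 639), (238, 0, 639), (244, 0, 639), (250, 0, 639), (256, 0, 639), (262, 0, 639), (268, 0, 639), (274, 0, 639), (280, 0, 639), (286, 0, 639), (292, 0, 639), (298, 0, 639), (304, 0, 639), (310, 0, 639), (316, 0, 639), (322, 0, 639), (328, 0, 639), (334, 0, 639), (340, 0, 639), (346, 0, 639), (352, 0, 639), (358, 0, 639), (364, 0, 639), (370, 0, 639), (376, 0, 639), (382, 0, 639), (388, 0, 639), (394, 0, 639)] 22.626423688225316
90 [309 218  13  55 681] [(222, 309, 321), (228, 309, 321), (234, 309, 321), (240, 309, 321), (246, 309, 321), (252, 309, 321), (258, 309, 321), (264, 309, 321)] 22.429127175453488
120 #################........................###################
128 ################..........#######.............##############
136 ###############..########................###........########
144 ################..............................####........##
152 #######......##..............................###............
160 #####.........###...........................##..............
168 ####.....##########.......................##................
176 ##....##############....................###................#
184 #....#################.................##...................
```

The bar is still at 22.4°, so the cover hasn't moved. Handing in.

```bash
python3 -c "
from station import ctrl
print(ctrl.hand_in())"
```

```text
the job is handed in; nothing more can be done
None
```

The job is handed in at about 24 s of the 67 s, with no verdict returned: the opening sits over the empty compartment (bar at 22.4°, bay measured at 22.5°). The round stamp was released on the floor at about 4 N, after two earlier probing touches of about 24 N and 18 N, and now leans in the opening; the square stamp and cup were not approached and showed no clear change in the side view.

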